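# Stack a lamp stem on its foot

## Task

Build up the lamp stem on the square foot: thread over its upright rod first the barrel-shaped piece, then the wide dish, then the small plain collar, and last set the lampholder on top over the end of the rod, each right way up as it lies now and sitting flat on the one below. Lower each piece gently and do not let it drop down the rod; leave the round foot, the tape measure and the iron rosette where they are.

Things in the scene. Friction and masses are not known exactly. Their poses are not given: they have to be found in the camera images.
- square_foot: Brass lamp foot with a SQUARE outline, loose, 1.4 kg: plate 100 x 100 x 12 mm with a 72 x 72 x 8 mm step on it (seat 20 mm above the table), and a steel upright rod of 10 mm diameter at its centre, from the seat up to 84 mm above the table (top 3 mm tapered to 6 mm diameter). Origin: centre of the underside, on the rod's axis; z up.
- round_foot: Brass lamp foot with a ROUND outline, 104 mm diameter, otherwise like the square one (same rod, same heights). Not part of this job: leave it. Origin: centre of the underside.
- barrel: Brass barrel-shaped piece with a through hole of 16 mm, 34 mm tall: 50 mm diameter from 6 to 28 mm of its height, 44 mm diameter at both ends. About 0.25 kg. Stands upright on the table. Origin: centre of the underside, on the hole's axis; z up. On the square foot it sits with its origin 20 mm above the foot's origin.
- dish: Brass wide flat dish with a through hole of 16 mm: disc 62 mm diameter, 8 mm thick, with a hub of 30 mm diameter on top of it, 12 mm tall in all. About 0.15 kg. Lies hub up. Origin: centre of the underside, on the hole's axis; z up. In its place in the stack its origin is 54 mm above the foot's origin.
- collar: Brass small plain collar, a ring of 36 mm outer diameter, 10 mm tall, through hole 16 mm. About 0.06 kg. Lies flat. Origin: centre of the underside, on the hole's axis; z up. In its place in the stack its origin is 66 mm above the foot's origin.
- holder: Brass lampholder, 50 mm tall, closed top: 40 mm diameter up to 24 mm of its height, narrowing to 32 mm diameter between 30 and 46 mm; from below a blind hole of 18 mm, 12 mm deep. About 0.12 kg. Stands upright, hole down. Origin: centre of the underside; z up. In its place in the stack its origin is 76 mm above the foot's origin, and the last 8 mm of the rod are inside its hole.
- tape_measure: Bystander: black tape measure with yellow round sides, 70 x 40 mm, 60 mm tall, standing on edge. Origin: centre of the underside.
- rosette: Bystander: dark cast iron rosette, a ribbed dome of 84 mm diameter, 43 mm tall. Origin: centre of the underside.
Things that resemble listed ones, but are neither listed nor needed, are in the scene too. Leave any pink or red look-alike of the holder alone.

How it is judged:
By the outcome, as a careful person would: the job done as asked, in the order asked, and still so for the second after the job is handed in, with the robot touching nothing.
It also fails if it takes over 122 s, if anything falls off the work surface, if the arm or the gripper's body presses on something with over 40 N, if the wrist force passes 120 N, or if a joint passes its speed limit or range.

## Robot

A 7-joint arm with a two-finger parallel gripper is mounted at the origin on the work surface. World frame = base frame: x ahead of the robot, y to its left, z up, the work surface at z = 0. Lengths are in m, angles in rad, forces in N, time in s.
With the tool pointing down it reaches from about 0.425 to 1.025 m from the base axis. Payload 9.4 kg.
Tool frame: the origin (TCP) lies midway between the tips of the shut fingers; the grasp point (between the pads) lies 19 mm behind it; z points along the fingers, y is the direction in which the jaws open and shut (so a half turn about z gives the same grasp; the last joint's range is limited). The gripper opens to 93 mm and grips with 3 to 60 N. Pads are 15 mm wide; open, the fingers measure 128 mm over their backs; the gripper's body (75 mm by 188 mm) begins 65 mm behind the grasp point.
Start: joints at [1.15, 0.599, -0.003, 1.599, 0.002, 0.943, -0.08], TCP at [0.244, -0.683, 0.219] pointing down, gripper open.
Joint ranges: [-2.57, 2.57], [-0.35, 1.97], [-1.29, 1.29], [0.11, 2.56], [-1.05, 4.19], [0.11, 1.86], [-2.63, 2.63]. Speed limits (rad/s): [2.22, 2.22, 3.01, 3.01, 3.14, 3.14, 3.14].

## Interface

Orientations are given as [roll, pitch, yaw] about the fixed x, y, z axes, in that order (R = Rz(yaw) Ry(pitch) Rx(roll)).
In Python, from bench import bot gives the robot as it stands.
- The arm moves only by the tool play_rows, never from a script. Its argument "commands" is a list of rows, each an object of numbers: "tx", "ty", "tz": the shift along the tool's x, y, z in m; "spin": the turn about the tool's z in rad. A call has 1 to 10 rows; each row is the pose to reach, as a shift and turn from the pose commanded when the call began, along the tool's axes at that moment; what a row does not reach only later rows make up. A row lasts 1/12 s, in which the tool goes at most 41.7 mm and 7.16 degrees, less where a joint would pass 70% of its speed; a pose out of reach is approached as far as the arm can. A call with a gripper value outside its range is refused whole. "grip" is the opening, from 0 (shut) to 1 (fully open), set as the call begins (left out, the last holds). The fingers move at their own pace and stop on an object; the grip force is fixed at half the most. Time passes only in rows, so rows that repeat a pose let the fingers close. It gives the time, the measured TCP pose, the force and the opening at its end, in the units of the state.
- bot.get_state(): the state, without advancing time (a new reading comes with each control period).
- bot.read_camera(name): name is "scene" or "top" or "wrist"; returns the picture (384x512x3 uint8, red, green, blue); there is no depth.
- bot.get_calibration(name): a dict with "K" (3x3 intrinsics, pixels), "dist_coeffs" ([k1, k2, p1, p2, k3] as OpenCV has them; the pictures are not rectified), "position" and "attitude" of the camera in the world. Camera axes: x right, y down, z forward; pixel columns grow to the right and rows downward; lengths in m; the calibration is good to about 2 mm. A picture is of the moment at which its call begins: read the wrist's pose just before it. get_calibration takes no time and is no camera call; for the wrist camera it gives the pose at the moment of the call.
- bot.close_job(): hands the job in, once; it reports no verdict.
The state is a dict: "time": time; "q": joint angles; "qvel": joint speeds; "tau": joint torques, N m; "ee_pos": TCP position; "tcp_rot": TCP orientation; "force": force on the tool from outside, world axes, zero at the start; "ft_torque": the same for the moment, N m; "opening": finger opening in m.
Only numpy, scipy, OpenCV 4.12 (cv2) and the standard library are available. Lean on these libraries where they do the work, as an engineer would, in place of code of your own. Each camera call takes 0.05 s, during which the arm holds its last target.

## Working session

There is one attempt and no reset: what is moved stays moved. The work goes in short steps, Python scripts to look and compute and a tool call to move; the robot and the scene stay as the last step left them, time stands still between calls to the robot, and variables do not carry over. Pictures are saved under pics/ and viewed, and the job is handed in when it is done.

Besides the shell and the picture viewer there is one more tool, called after "Request:" in YAML: its name, and indented under it one key for each argument. play_rows: Moves the arm, as the interface text tells. Its arguments: {"type":"object","properties":{"commands":{"type":"array","items":{"type":"object","properties":{"tx":{"type":"number"},"ty":{"type":"number"},"tz":{"type":"number"},"spin":{"type":"number"}}}},"grip":{"type":"number"}},"required":["commands"]}

```bash
mkdir -p pics; ls
python3 - <<'E'
from bench import bot
import cv2
print(bot.get_state())
for n in ['scene','top','wrist']:
    print(n,bot.get_calibration(n))
    cv2.imwrite(f'pics/{n}0.png',bot.read_camera(n)[:,:,::-1])
E
```

```text
pics
{'time': 0.0, 'q': array([ 1.1503147 ,  0.60010364, -0.00255452,  1.60011097,  0.00179931,
        0.94288094, -0.07976752]), 'qvel': array([ 0.0004527 , -0.00260923,  0.00057966,  0.00016922,  0.00240568,
        0.00150152, -0.00015984]), 'tau': array([ 7.08156276e-04, -7.65066576e+01,  1.49653807e+00, -2.52354312e+01,
       -5.25984785e-02,  1.68534735e-02,  1.48971753e-04]), 'ee_pos': array([ 0.24419261, -0.68213593,  0.21778207]), 'tcp_rot': array([-3.14009776e+00,  1.31443943e-04,  3.43881588e-01]), 'force': array([ 0.25109017, -0.18534509, -0.4021214 ]), 'ft_torque': array([-0.03272384,  0.01365385,  0.0610394 ]), 'opening': 0.0930091420816944}
scene {'K': array([[369.33830825,   0.        , 249.36590238],
       [  0.        , 369.33830825, 187.0881    ],
       [  0.        ,   0.        ,   1.        ]]), 'dist_coeffs': array([-0.11568539,  0.        ,  0.        ,  0.        ,  0.        ]), 'position': array([ 0.96906414, -0.46024779,  0.63549999]), 'attitude': array([-2.33968844, -0.00847813,  0.76331468])}
top {'K': array([[404.40537125,   0.        , 256.98334251],
       [  0.        , 404.40537125, 195.943911  ],
       [  0.        ,   0.        ,   1.        ]]), 'dist_coeffs': array([-0.01639545,  0.        ,  0.        ,  0.        ,  0.        ]), 'position': array([0.51102735, 0.00827424, 0.92320075]), 'attitude': array([-3.10548755,  0.01044241, -1.56664736])}
wrist {'K': array([[328.56609608,   0.        , 252.68611456],
       [  0.        , 328.56609608, 191.38452889],
       [  0.        ,   0.        ,   1.        ]]), 'dist_coeffs': array([-0.07293366,  0.        ,  0.        ,  0.        ,  0.        ]), 'position': array([ 0.3137499 , -0.65785219,  0.38379876]), 'attitude': array([ 2.87544698e+00,  1.17099401e-03, -1.22785909e+00])}
```

View pics/top0.png

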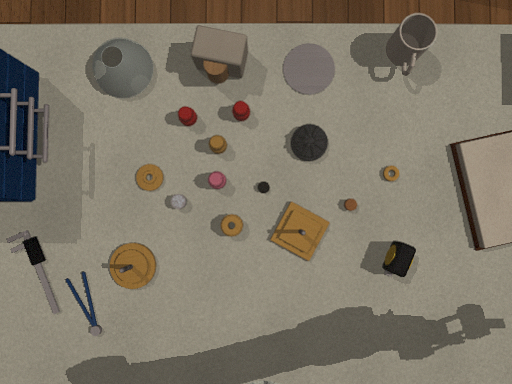

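View pics/scene0.png

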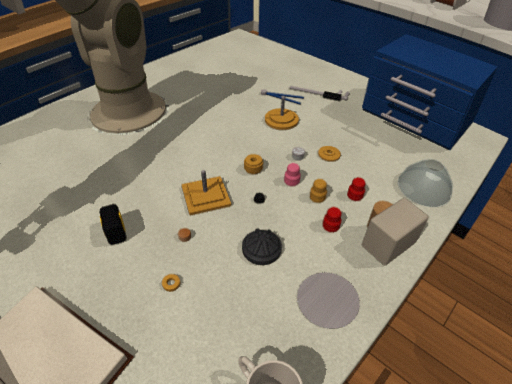

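View pics/wrist0.png

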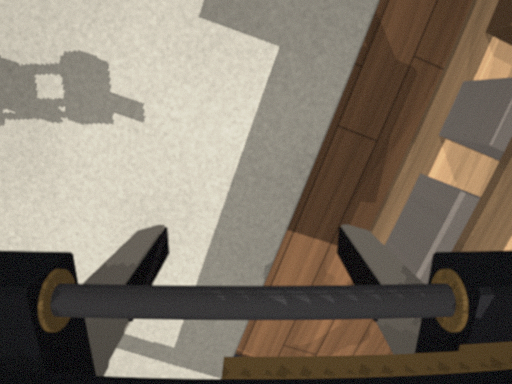

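```bash
cat > h.py <<'E'
import numpy as np, cv2, sys
from scipy.spatial.transform import Rotation as R
from bench import bot
def ray(cal,px):
    u=cv2.undistortPoints(np.array([[px]],float),cal['K'],cal['dist_coeffs'])[0,0]
    return R.from_euler('xyz',cal['attitude']).as_matrix()@np.array([u[0],u[1],1.])
def onz(cal,px,z):
    d=ray(cal,px); p=np.array(cal['position']); return p+d*(z-p[2])/d[2]
def proj(cal,P):
    M=R.from_euler('xyz',cal['attitude']).as_matrix()
    rv=cv2.Rodrigues(M.T)[0]; t=-M.T@cal['position']
    return cv2.projectPoints(np.atleast_2d(np.array(P,float)),rv,t,cal['K'],cal['dist_coeffs'])[0][:,0]
def crop(img,x0,y0,x1,y1,s,name):
    cv2.imwrite('pics/'+name,cv2.resize(img[y0:y1,x0:x1],None,fx=s,fy=s,interpolation=cv2.INTER_CUBIC))
E
python3 - <<'E'
from h import *
a=cv2.imread('pics/top0.png'); crop(a,120,90,320,240,4,'c1.png')
crop(a,100,210,240,315,4,'c3.png');crop(a,330,150,410,210,6,'c4.png')
a=cv2.imread('pics/scene0.png'); crop(a,230,100,400,240,4,'c2.png')
crop(a,150,150,270,300,4,'c5.png')
E
```

```text
(no output)
```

View pics/c1.png

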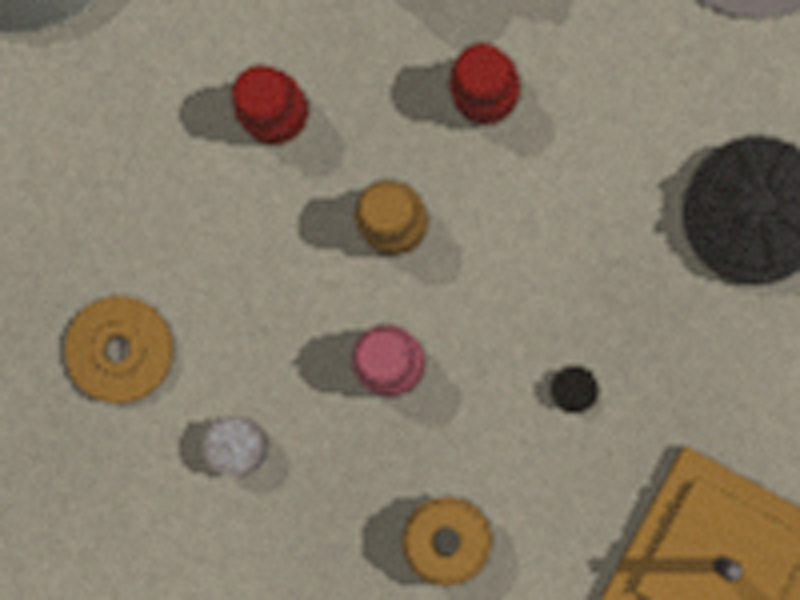

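View pics/c2.png

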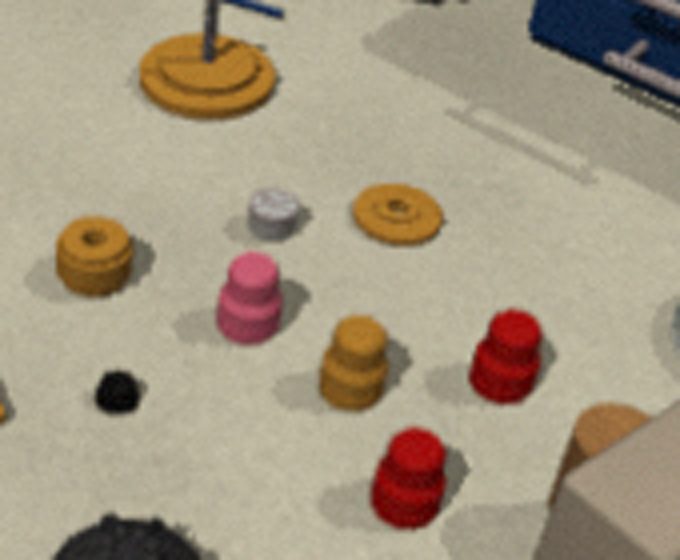

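View pics/c4.png

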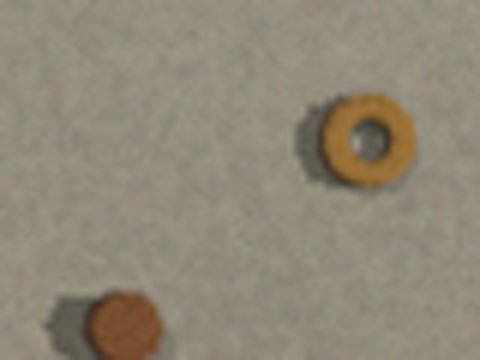

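View pics/c5.png

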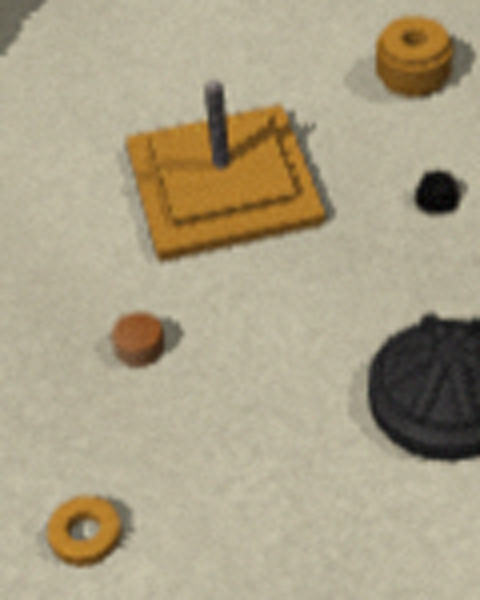

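```bash
cat > fit.py <<'E'
from h import *
from scipy.optimize import least_squares
T=bot.get_calibration('top');S=bot.get_calibration('scene')
def pt(c,x0,y0,s): return ((c[0]+.5)/s-.5+x0,(c[1]+.5)/s-.5+y0)
g={}
for n,c,a,z in [('barrel',(446,541),(120,90,4),.034),('dish',(118,348),(120,90,4),.012),('collar',(370,140),(330,150,6),.010),('holder',(386,209),(120,90,4),.050),('rod',(734,570),(120,90,4),.084)]:
    g[n]=onz(T,pt(c,*a),z); print(n,'top',g[n].round(4))
for n,c,a,z in [('barrel',(95,238),(230,100,4),.034),('dish',(397,207),(230,100,4),.012),('collar',(86,527),(150,150,4),.010),('holder',(361,333),(230,100,4),.050),('rod',(214,86),(150,150,4),.084)]:
    print(n,'scene',onz(S,pt(c,*a),z).round(4))
E
python3 fit.py
```

```text
barrel top [0.4793 0.0742 0.034 ]
dish top [0.5868 0.2627 0.012 ]
collar top [ 0.5972 -0.2854  0.01  ]
holder top [0.6598 0.1069 0.05  ]
rod top [ 0.4668 -0.0786  0.084 ]
barrel scene [0.4795 0.0735 0.034 ]
dish scene [0.5859 0.2614 0.012 ]
collar scene [ 0.5992 -0.2859  0.01  ]
holder scene [0.6619 0.1049 0.05  ]
rod scene [ 0.4682 -0.0804  0.084 ]
```

```bash
cat >> h.py <<'E'
def go(x,y,z,yaw=None):
    s=bot.get_state(); M=R.from_euler('xyz',s['tcp_rot']).as_matrix()
    d=M.T@(np.array([x,y,z])-s['ee_pos'])
    sp=0 if yaw is None else -((yaw-s['tcp_rot'][2]+np.pi)%(2*np.pi)-np.pi)
    print('t',round(s['time'],2),'pos',s['ee_pos'].round(4),'rpy',s['tcp_rot'].round(4),'F',s['force'].round(1),'op',round(s['opening'],4))
    print('tx %.4f ty %.4f tz %.4f spin %.4f'%(*d,sp),'dist',np.linalg.norm(d).round(3))
def snap(n,name,pts=None):
    cal=bot.get_calibration(n); im=bot.read_camera(n)[:,:,::-1].copy(); cv2.imwrite('pics/'+name,im); return cal,im
E
python3 -c "
from h import *
go(.5,-.3,.2,1.2); go(.479,.074,.16,1.571)"
```

```text
t 0.15 pos [ 0.2442 -0.6822  0.218 ] rpy [-3.1404e+00  1.0000e-04  3.4380e-01] F [0.2 1.  0.5] op 0.0929
tx 0.3696 ty -0.2736 tz 0.0183 spin -0.8562 dist 0.46
t 0.15 pos [ 0.2442 -0.6822  0.218 ] rpy [-3.1404e+00  1.0000e-04  3.4380e-01] F [0.2 1.  0.5] op 0.0929
tx 0.4759 ty -0.6328 tz 0.0587 spin -1.2272 dist 0.794
```

Request:
play_rows:
  commands:
    - {"tx":0.37,"ty":-0.274,"tz":0.01,"spin":-0.856}
    - {"tx":0.37,"ty":-0.274,"tz":0.01,"spin":-0.856}
    - {"tx":0.37,"ty":-0.274,"tz":0.01,"spin":-0.856}
    - {"tx":0.37,"ty":-0.274,"tz":0.01,"spin":-0.856}
    - {"tx":0.37,"ty":-0.274,"tz":0.01,"spin":-0.856}
    - {"tx":0.37,"ty":-0.274,"tz":0.01,"spin":-0.856}
    - {"tx":0.37,"ty":-0.274,"tz":0.01,"spin":-0.856}
    - {"tx":0.37,"ty":-0.274,"tz":0.01,"spin":-0.856}
    - {"tx":0.37,"ty":-0.274,"tz":0.01,"spin":-0.856}
    - {"tx":0.37,"ty":-0.274,"tz":0.01,"spin":-0.856}

```text
time: 0.98
ee_pos: [0.4765, -0.3347, 0.2095]
tcp_rot: [-3.141, -0.0, 1.199]
force: [0.5, 0.3, -0.2]
opening: 0.0932
```

```bash
python3 -c "
from h import *
go(.479,.04,.16,1.571)"
```

```text
t 0.98 pos [ 0.4765 -0.3347  0.2095] rpy [-3.1414 -0.      1.1994] F [ 0.5  0.3 -0.2] op 0.0932
tx 0.3500 ty -0.1336 tz 0.0495 spin -0.3716 dist 0.378
```

Request:
play_rows:
  commands:
    - {"tx":0.38,"ty":-0.145,"tz":0.05,"spin":-0.372}
    - {"tx":0.38,"ty":-0.145,"tz":0.05,"spin":-0.372}
    - {"tx":0.38,"ty":-0.145,"tz":0.05,"spin":-0.372}
    - {"tx":0.38,"ty":-0.145,"tz":0.05,"spin":-0.372}
    - {"tx":0.38,"ty":-0.145,"tz":0.05,"spin":-0.372}
    - {"tx":0.38,"ty":-0.145,"tz":0.05,"spin":-0.372}
    - {"tx":0.38,"ty":-0.145,"tz":0.05,"spin":-0.372}
    - {"tx":0.38,"ty":-0.145,"tz":0.05,"spin":-0.372}
    - {"tx":0.38,"ty":-0.145,"tz":0.05,"spin":-0.372}
    - {"tx":0.38,"ty":-0.145,"tz":0.05,"spin":-0.372}

```text
time: 1.82
ee_pos: [0.4782, 0.0733, 0.1593]
tcp_rot: [3.141, -0.001, 1.573]
force: [0.6, -0.2, -0.1]
opening: 0.0932
```

```bash
python3 -c "
from h import *
go(.479,.074,.16,1.571)
c,im=snap('wrist','w1.png'); print(c['position'],c['attitude']); s=bot.get_state(); print(proj(c,[s['ee_pos'],[.4793,.0742,.034]]))"
```

```text
t 1.82 pos [0.4782 0.0733 0.1593] rpy [ 3.1414e+00 -6.0000e-04  1.5729e+00] F [ 0.6 -0.2 -0.1] op 0.0932
tx 0.0007 ty 0.0008 tz -0.0007 spin 0.0019 dist 0.001
[0.47866607 0.14615789 0.32532307] [ 2.87529695e+00 -1.09813504e-03  1.27679681e-03]
[[251.87209743 227.56959872]
 [252.92939965 183.45274874]]
```

View pics/w1.png

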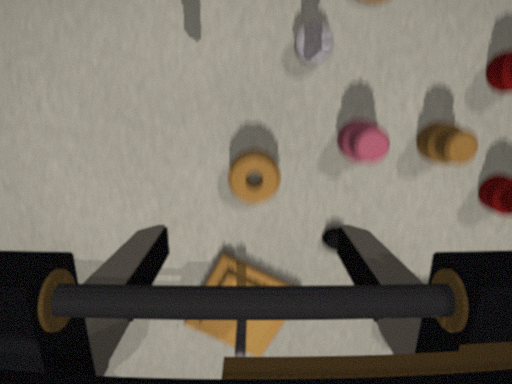

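```bash
python3 -c "
from h import *
im=cv2.imread('pics/w1.png'); crop(im,210,140,300,220,8,'w1c.png')
c=bot.get_calibration('wrist')
for p in [(254.5,180)]: print(onz(c,p,.034))
"
```

```text
[0.48107604 0.08527111 0.034     ]
```

View pics/w1c.png

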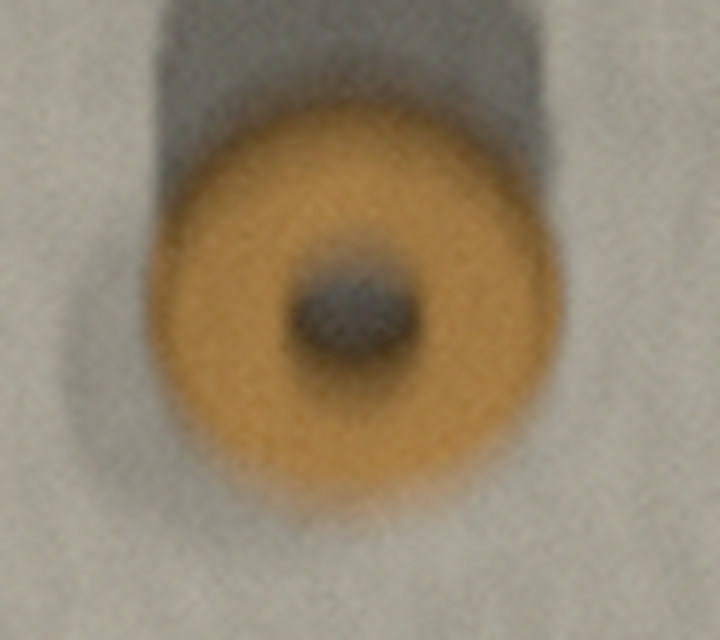

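```bash
python3 -c "
from h import *
go(.479,.074,.16,1.571)
c,im=snap('wrist','w2.png'); crop(im,210,140,300,220,8,'w2c.png')
go(.479,.074,.16,1.571); print(c['position'],bot.get_calibration('wrist')['position'])
import pickle; pickle.dump(c,open('c.pkl','wb'))
"
```

```text
t 1.87 pos [0.4785 0.0806 0.1592] rpy [ 3.1404 -0.0047  1.5804] F [-0.2  6.5  0.2] op 0.0926
tx -0.0066 ty 0.0004 tz -0.0008 spin 0.0094 dist 0.007
t 1.92 pos [0.4785 0.0769 0.1593] rpy [ 3.1411e+00 -2.8000e-03  1.5807e+00] F [ 0.2  0.8 -0.4] op 0.0927
tx -0.0029 ty 0.0005 tz -0.0007 spin 0.0097 dist 0.003
[0.47823006 0.15273839 0.32545869] [0.47832065 0.14941179 0.32546847]
```

View pics/w2c.png

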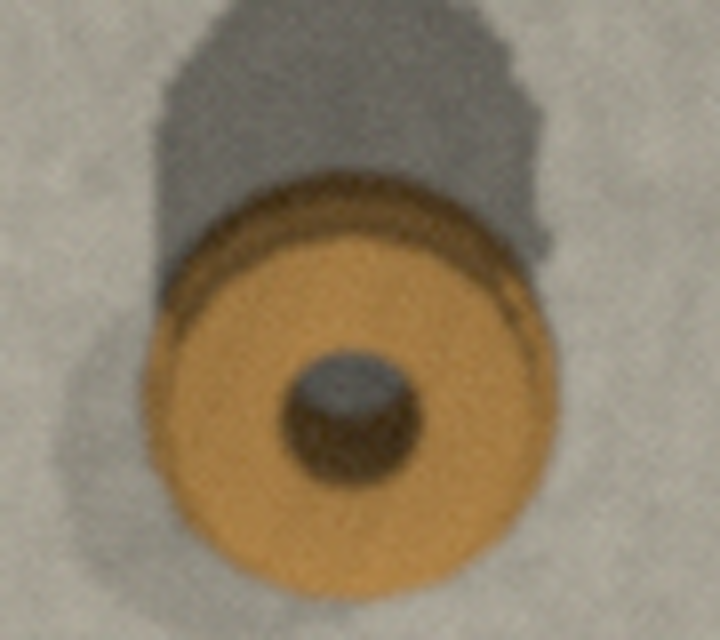

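```bash
python3 -c "
from h import *
import pickle; c=pickle.load(open('c.pkl','rb'))
print(onz(c,((353.5)/8-.5+210,418.5/8-.5+140),.034))
go(.479,.074,.004,1.571)"
```

```text
[0.48044138 0.07413107 0.034     ]
t 1.92 pos [0.4785 0.0769 0.1593] rpy [ 3.1411e+00 -2.8000e-03  1.5807e+00] F [ 0.2  0.8 -0.4] op 0.0927
tx -0.0033 ty 0.0004 tz 0.1553 spin 0.0097 dist 0.155
```

Request:
play_rows:
  commands:
    - {"tz":0.01}
    - {"tz":0.03}
    - {"tz":0.055}
    - {"tz":0.075}
    - {"tz":0.09}
    - {"tz":0.1}
    - {"tz":0.1}
    - {"tz":0.1}

```text
schema error: expected keys tx, ty, tz, spin
```

```bash
python3 -c "
from h import *
go(.480,.0742,.004,1.571)"
```

```text
t 1.92 pos [0.4785 0.0769 0.1593] rpy [ 3.1411e+00 -2.8000e-03  1.5807e+00] F [ 0.2  0.8 -0.4] op 0.0927
tx -0.0031 ty 0.0014 tz 0.1553 spin 0.0097 dist 0.155
```

Request:
play_rows:
  commands:
    - {"tx":0,"ty":0,"tz":0.01,"spin":0}
    - {"tx":0,"ty":0,"tz":0.03,"spin":0}
    - {"tx":0,"ty":0,"tz":0.055,"spin":0}
    - {"tx":0,"ty":0,"tz":0.075,"spin":0}
    - {"tx":0,"ty":0,"tz":0.09,"spin":0}
    - {"tx":0,"ty":0,"tz":0.1,"spin":0}
    - {"tx":0,"ty":0,"tz":0.1,"spin":0}
    - {"tx":0,"ty":0,"tz":0.1,"spin":0}

```text
time: 2.58
ee_pos: [0.4781, 0.0689, 0.0589]
tcp_rot: [-3.14, 0.001, 1.57]
force: [-0.1, 0.2, 0.2]
opening: 0.0931
```

```bash
python3 -c "
from h import *
go(.480,.0742,.004,1.571)"
```

```text
t 2.58 pos [0.4781 0.0689 0.0589] rpy [-3.1397e+00  1.0000e-03  1.5701e+00] F [-0.1  0.2  0.2] op 0.0931
tx 0.0054 ty 0.0020 tz 0.0548 spin -0.0009 dist 0.055
```

Request:
play_rows:
  commands:
    - {"tx":0.002,"ty":0.001,"tz":0.005,"spin":0}
    - {"tx":0.005,"ty":0.002,"tz":0.015,"spin":0}
    - {"tx":0.005,"ty":0.002,"tz":0.03,"spin":0}
    - {"tx":0.005,"ty":0.002,"tz":0.04,"spin":0}
    - {"tx":0.005,"ty":0.002,"tz":0.048,"spin":0}
    - {"tx":0.005,"ty":0.002,"tz":0.053,"spin":0}
    - {"tx":0.005,"ty":0.002,"tz":0.054,"spin":0}
    - {"tx":0.005,"ty":0.002,"tz":0.054,"spin":0}

```text
time: 3.25
ee_pos: [0.4805, 0.0755, 0.0054]
tcp_rot: [-3.141, 0.0, 1.572]
force: [0.4, -0.2, -0.4]
opening: 0.093
```

Request:
play_rows:
  commands:
    - {"tx":0,"ty":0,"tz":0,"spin":0}
    - {"tx":0,"ty":0,"tz":0,"spin":0}
    - {"tx":0,"ty":0,"tz":0,"spin":0}
    - {"tx":0,"ty":0,"tz":0,"spin":0}
    - {"tx":0,"ty":0,"tz":0,"spin":0}
    - {"tx":0,"ty":0,"tz":0,"spin":0}
    - {"tx":0,"ty":0,"tz":0,"spin":0}
    - {"tx":0,"ty":0,"tz":0,"spin":0}
    - {"tx":0,"ty":0,"tz":0,"spin":0}
  grip: 0.3

```text
time: 4.0
ee_pos: [0.4804, 0.0753, 0.0056]
tcp_rot: [-3.141, 0.0, 1.572]
force: [-1.3, -0.8, 3.0]
opening: 0.0498
```

```bash
python3 -c "
from h import *
go(.480,.0742,.004,1.571)"
```

```text
t 4.0 pos [0.4804 0.0753 0.0056] rpy [-3.1413e+00  2.0000e-04  1.5719e+00] F [-1.3 -0.8  3. ] op 0.0498
tx -0.0011 ty -0.0004 tz 0.0016 spin 0.0009 dist 0.002
```

Request:
play_rows:
  commands:
    - {"tx":0,"ty":0,"tz":-0.004,"spin":0}
    - {"tx":0,"ty":0,"tz":-0.014,"spin":0}
    - {"tx":0,"ty":0,"tz":-0.034,"spin":0}
    - {"tx":0,"ty":0,"tz":-0.06,"spin":0}
    - {"tx":0,"ty":0,"tz":-0.085,"spin":0}
    - {"tx":0,"ty":0,"tz":-0.105,"spin":0}
    - {"tx":0,"ty":0,"tz":-0.115,"spin":0}
    - {"tx":0,"ty":0,"tz":-0.118,"spin":0}
    - {"tx":0,"ty":0,"tz":-0.118,"spin":0}

```text
time: 4.75
ee_pos: [0.4808, 0.0752, 0.1238]
tcp_rot: [3.141, -0.0, 1.571]
force: [0.5, 0.3, -3.1]
opening: 0.0499
```

```bash
python3 -c "
from h import *
go(.4672,-.078,.124,1.571)
c,im=snap('scene','s2.png'); crop(im,150,60,350,210,4,'s2c.png')"
```

```text
t 4.75 pos [0.4808 0.0752 0.1238] rpy [ 3.1406e+00 -1.0000e-04  1.5713e+00] F [ 0.5  0.3 -3.1] op 0.0499
tx -0.1532 ty -0.0137 tz -0.0002 spin 0.0003 dist 0.154
```

View pics/s2c.png

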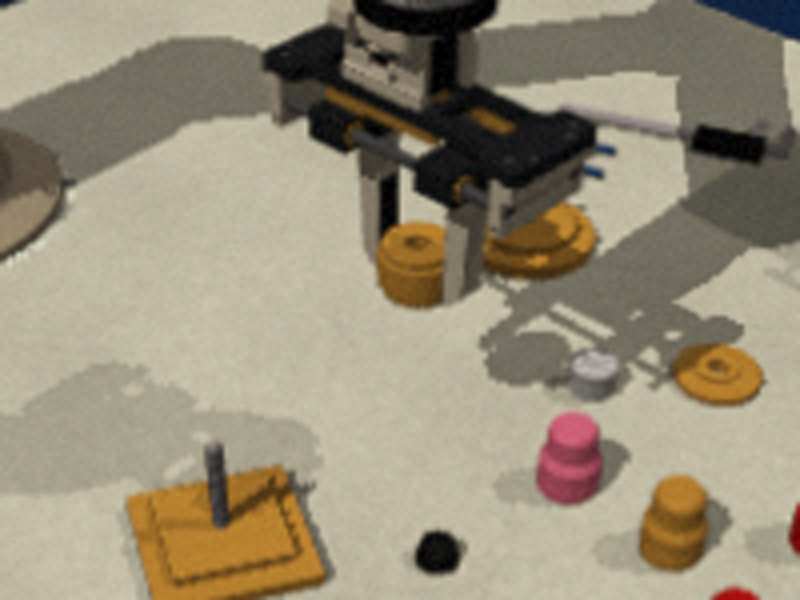

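Request:
play_rows:
  commands:
    - {"tx":-0.01,"ty":0,"tz":0,"spin":0}
    - {"tx":-0.035,"ty":-0.005,"tz":0,"spin":0}
    - {"tx":-0.07,"ty":-0.01,"tz":0,"spin":0}
    - {"tx":-0.11,"ty":-0.014,"tz":0,"spin":0}
    - {"tx":-0.15,"ty":-0.014,"tz":0,"spin":0}
    - {"tx":-0.185,"ty":-0.014,"tz":0,"spin":0}
    - {"tx":-0.21,"ty":-0.014,"tz":0,"spin":0}
    - {"tx":-0.225,"ty":-0.014,"tz":0,"spin":0}
    - {"tx":-0.225,"ty":-0.014,"tz":0,"spin":0}
    - {"tx":-0.225,"ty":-0.014,"tz":0,"spin":0}

```text
time: 5.63
ee_pos: [0.4658, -0.1506, 0.1224]
tcp_rot: [-3.139, -0.001, 1.569]
force: [-1.0, 0.6, -2.3]
opening: 0.05
```

```bash
python3 -c "
from h import *
S=bot.get_calibration('scene');print('barrel from scene',onz(S,(417.5/4-.5+150,242.5/4-.5+60),.152))
go(.4672,-.15,.124,1.571)
c,im=snap('wrist','w3.png'); print(c['position'],c['attitude'])
print(proj(c,[[.4672,-.0792,.084],[.4672,-.0792,.02]]))
import pickle; pickle.dump(c,open('c.pkl','wb'))
"
```

```text
barrel from scene [0.47904864 0.07301946 0.152     ]
t 5.63 pos [ 0.4658 -0.1506  0.1224] rpy [-3.1395e+00 -6.0000e-04  1.5695e+00] F [-1.   0.6 -2.3] op 0.05
tx 0.0006 ty 0.0014 tz -0.0016 spin -0.0015 dist 0.002
[ 0.46690419 -0.07770028  0.28837096] [ 2.87534848e+00  1.15548498e-03 -2.23025179e-03]
[[253.57180376 104.80773797]
 [253.45407594 104.20192845]]
```

View pics/w3.png

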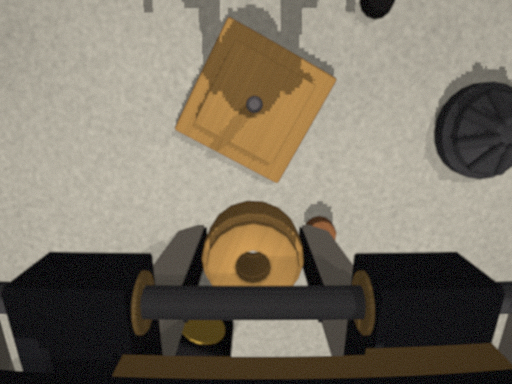

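```bash
python3 -c "
from h import *
im=cv2.imread('pics/w3.png'); crop(im,190,190,320,300,6,'w3c.png'); crop(im,220,75,290,130,10,'w3d.png')
"
```

```text
(no output)
```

View pics/w3c.png

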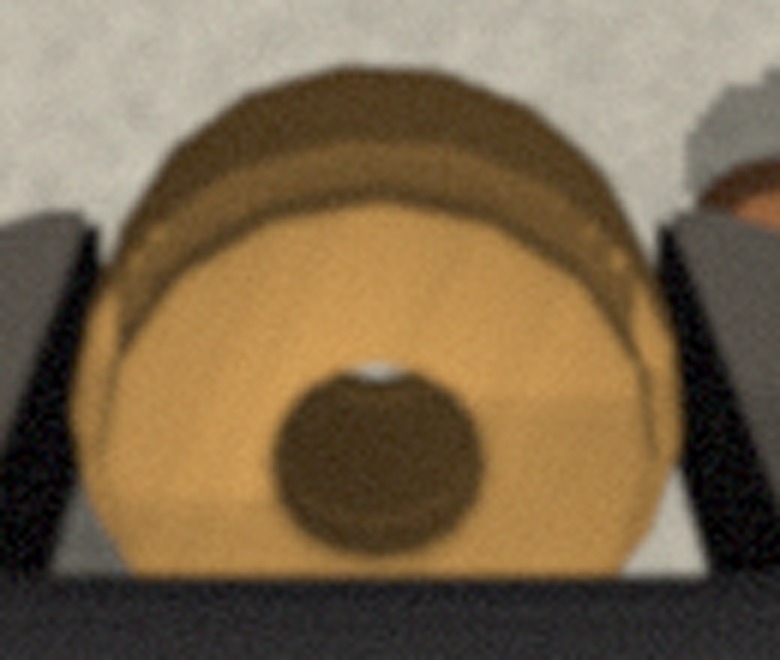

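View pics/w3d.png

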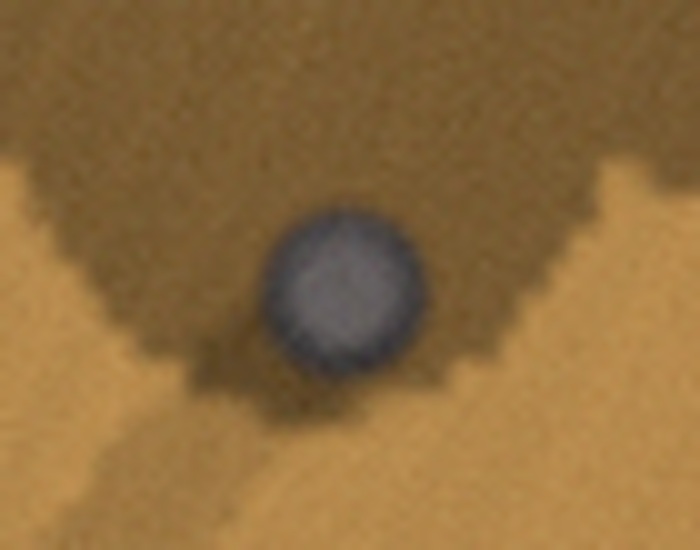

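```bash
python3 -c "
from h import *
import pickle; c=pickle.load(open('c.pkl','rb'))
h=onz(c,(252.6,266.6),.1224+.0285); r=onz(c,(254.05,103.65),.084); print(h,r,r-h)
go(*(bot.get_state()['ee_pos']+np.r_[(r-h)[:2],0]),1.571)"
```

```text
[ 0.46654098 -0.15140127  0.1509    ] [ 0.4674899  -0.07851764  0.084     ] [ 0.00094892  0.07288364 -0.0669    ]
t 5.68 pos [ 0.4661 -0.1494  0.1226] rpy [-3.1399e+00 -8.0000e-04  1.5714e+00] F [ 0.4  0.8 -1.8] op 0.0496
tx 0.0729 ty 0.0010 tz 0.0001 spin 0.0004 dist 0.073
```

Request:
play_rows:
  commands:
    - {"tx":0.008,"ty":0.001,"tz":0,"spin":0}
    - {"tx":0.025,"ty":0.001,"tz":0,"spin":0}
    - {"tx":0.045,"ty":0.001,"tz":0,"spin":0}
    - {"tx":0.06,"ty":0.001,"tz":0,"spin":0}
    - {"tx":0.068,"ty":0.001,"tz":0,"spin":0}
    - {"tx":0.072,"ty":0.001,"tz":0,"spin":0}
    - {"tx":0.0725,"ty":0.001,"tz":0.005,"spin":0}
    - {"tx":0.0725,"ty":0.001,"tz":0.015,"spin":0}
    - {"tx":0.0725,"ty":0.001,"tz":0.02,"spin":0}
    - {"tx":0.0725,"ty":0.001,"tz":0.02,"spin":0}

```text
time: 6.52
ee_pos: [0.4671, -0.0776, 0.1024]
tcp_rot: [-3.14, 0.0, 1.571]
force: [-0.1, -0.2, -2.5]
opening: 0.05
```

```bash
python3 -c "
from h import *
go(.467,-.0775,.0256,1.571)
c,im=snap('wrist','w4.png'); crop(im,190,150,320,300,5,'w4c.png')
c,im=snap('scene','s4.png'); crop(im,150,110,270,220,6,'s4c.png')
"
```

```text
t 6.52 pos [ 0.4671 -0.0776  0.1024] rpy [-3.1396e+00  1.0000e-04  1.5714e+00] F [-0.1 -0.2 -2.5] op 0.05
tx 0.0001 ty 0.0001 tz 0.0768 spin 0.0004 dist 0.077
```

View pics/w4c.png

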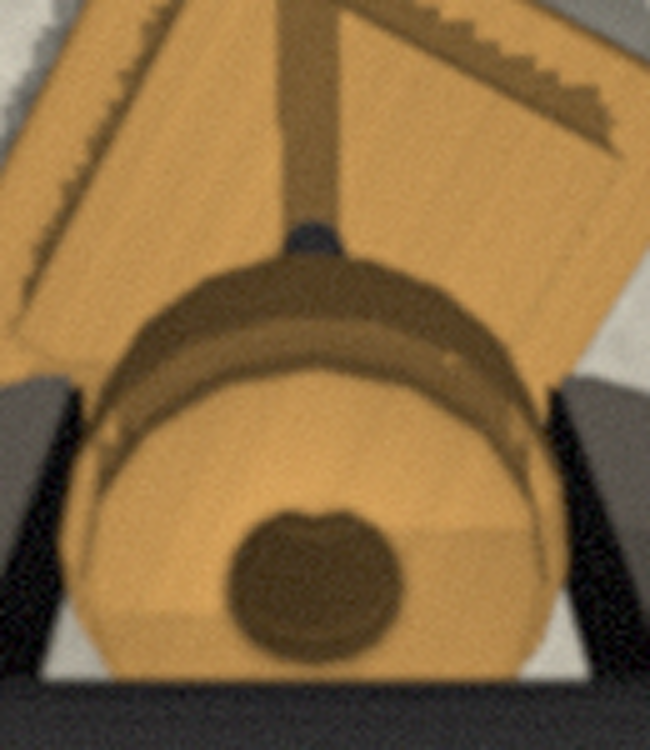

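View pics/s4c.png

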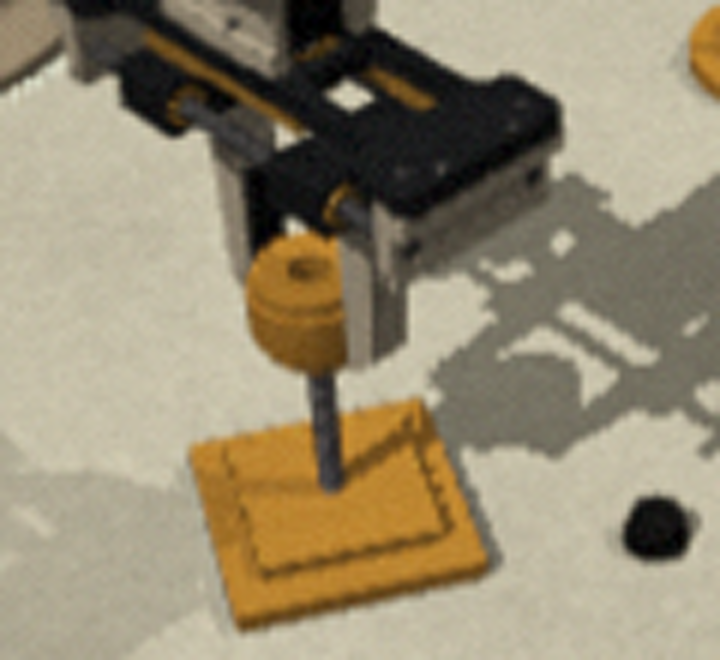

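Request:
play_rows:
  commands:
    - {"tx":0,"ty":0,"tz":0.003,"spin":0}
    - {"tx":0,"ty":0,"tz":0.008,"spin":0}
    - {"tx":0,"ty":0,"tz":0.013,"spin":0}
    - {"tx":0,"ty":0,"tz":0.018,"spin":0}
    - {"tx":0,"ty":0,"tz":0.023,"spin":0}
    - {"tx":0,"ty":0,"tz":0.028,"spin":0}
    - {"tx":0,"ty":0,"tz":0.033,"spin":0}
    - {"tx":0,"ty":0,"tz":0.038,"spin":0}
    - {"tx":0,"ty":0,"tz":0.04,"spin":0}

```text
time: 7.37
ee_pos: [0.4675, -0.077, 0.0627]
tcp_rot: [-3.141, -0.0, 1.572]
force: [0.5, 0.8, -2.3]
opening: 0.0502
```

```bash
python3 -c "
from h import *
go(.467,-.0775,.0256,1.571)
c,im=snap('wrist','w5.png'); crop(im,190,150,320,300,5,'w5c.png')
"
```

```text
t 7.37 pos [ 0.4675 -0.077   0.0627] rpy [-3.1407e+00 -1.0000e-04  1.5721e+00] F [ 0.5  0.8 -2.3] op 0.0502
tx -0.0005 ty -0.0005 tz 0.0371 spin 0.0011 dist 0.037
```

View pics/w5c.png

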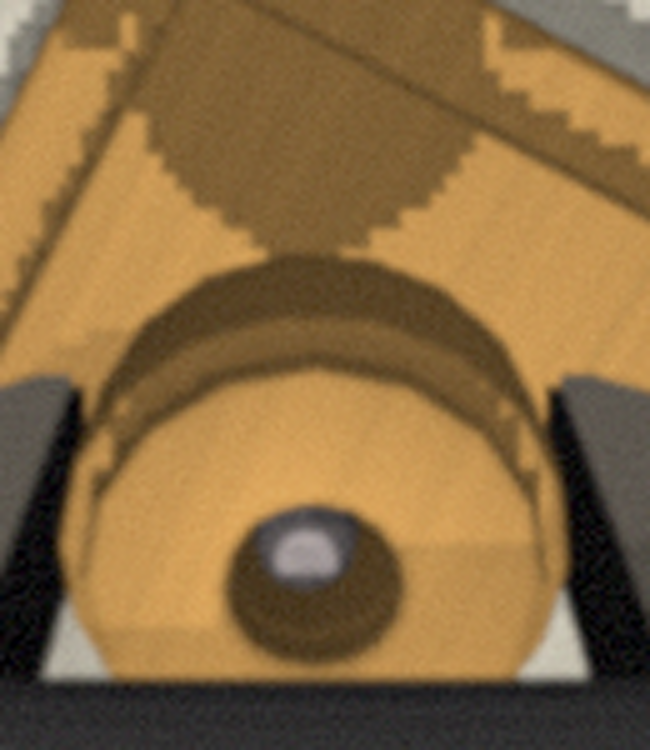

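Request:
play_rows:
  commands:
    - {"tx":0,"ty":0,"tz":0.005,"spin":0}
    - {"tx":0,"ty":0,"tz":0.01,"spin":0}
    - {"tx":0,"ty":0,"tz":0.015,"spin":0}
    - {"tx":0,"ty":0,"tz":0.02,"spin":0}
    - {"tx":0,"ty":0,"tz":0.025,"spin":0}
    - {"tx":0,"ty":0,"tz":0.029,"spin":0}
    - {"tx":0,"ty":0,"tz":0.032,"spin":0}
    - {"tx":0,"ty":0,"tz":0.034,"spin":0}
    - {"tx":0,"ty":0,"tz":0.035,"spin":0}
    - {"tx":0,"ty":0,"tz":0.035,"spin":0}

```text
time: 8.25
ee_pos: [0.4677, -0.0771, 0.0284]
tcp_rot: [-3.141, 0.0, 1.572]
force: [-0.3, -0.2, -3.7]
opening: 0.05
```

Request:
play_rows:
  commands:
    - {"tx":0,"ty":0,"tz":0.0005,"spin":0}
    - {"tx":0,"ty":0,"tz":0.001,"spin":0}
    - {"tx":0,"ty":0,"tz":0.0015,"spin":0}
    - {"tx":0,"ty":0,"tz":0.002,"spin":0}
    - {"tx":0,"ty":0,"tz":0.002,"spin":0}

```text
time: 8.67
ee_pos: [0.4677, -0.0772, 0.0265]
tcp_rot: [-3.142, 0.0, 1.572]
force: [-0.3, -0.4, -1.6]
opening: 0.0499
```

Request:
play_rows:
  commands:
    - {"tx":0,"ty":0,"tz":0.0004,"spin":0}
    - {"tx":0,"ty":0,"tz":0.0008,"spin":0}
    - {"tx":0,"ty":0,"tz":0.001,"spin":0}
    - {"tx":0,"ty":0,"tz":0.001,"spin":0}

```text
time: 9.0
ee_pos: [0.4677, -0.0771, 0.0256]
tcp_rot: [3.142, 0.0, 1.572]
force: [-0.4, -1.0, 0.0]
opening: 0.0501
```

Request:
play_rows:
  commands:
    - {"tx":0,"ty":0,"tz":0.0003,"spin":0}
    - {"tx":0,"ty":0,"tz":0.0006,"spin":0}
    - {"tx":0,"ty":0,"tz":0.0006,"spin":0}
    - {"tx":0,"ty":0,"tz":0.0006,"spin":0}

```text
time: 9.33
ee_pos: [0.4678, -0.0772, 0.0256]
tcp_rot: [3.141, 0.0, 1.572]
force: [-1.5, -0.1, 10.6]
opening: 0.0498
```

Request:
play_rows:
  commands:
    - {"tx":0,"ty":0,"tz":-0.0003,"spin":0}
    - {"tx":0,"ty":0,"tz":-0.0003,"spin":0}
    - {"tx":0,"ty":0,"tz":-0.0003,"spin":0}
    - {"tx":0,"ty":0,"tz":-0.0003,"spin":0}
    - {"tx":0,"ty":0,"tz":-0.0003,"spin":0}
    - {"tx":0,"ty":0,"tz":-0.0003,"spin":0}
  grip: 0.9

```text
time: 9.83
ee_pos: [0.4677, -0.0771, 0.0252]
tcp_rot: [-3.141, -0.0, 1.572]
force: [-0.4, 0.2, -0.8]
opening: 0.0819
```

Request:
play_rows:
  commands:
    - {"tx":0,"ty":0,"tz":-0.01,"spin":0}
    - {"tx":0,"ty":0,"tz":-0.03,"spin":0}
    - {"tx":0,"ty":0,"tz":-0.06,"spin":0}
    - {"tx":0,"ty":0,"tz":-0.09,"spin":0}
    - {"tx":0,"ty":0,"tz":-0.115,"spin":0}
    - {"tx":0,"ty":0,"tz":-0.13,"spin":0}
    - {"tx":0,"ty":0,"tz":-0.13,"spin":0}

```text
time: 10.42
ee_pos: [0.469, -0.0774, 0.1581]
tcp_rot: [3.137, 0.001, 1.571]
force: [0.1, 0.4, -0.3]
opening: 0.0841
```

```bash
python3 -c "
from h import *
go(.5864,.262,.12,1.571)
c,im=snap('scene','s6.png'); crop(im,150,110,270,220,6,'s6c.png')
"
```

```text
t 10.42 pos [ 0.469  -0.0774  0.1581] rpy [3.1370e+00 8.0000e-04 1.5711e+00] F [ 0.1  0.4 -0.3] op 0.0841
tx 0.3394 ty 0.1173 tz 0.0383 spin 0.0001 dist 0.361
```

View pics/s6c.png

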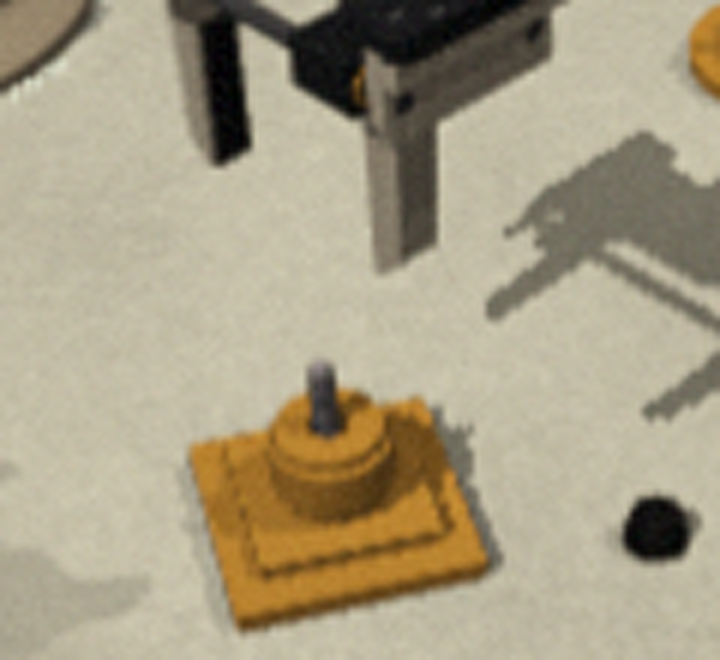

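Request:
play_rows:
  commands:
    - {"tx":0.02,"ty":0.007,"tz":0,"spin":0}
    - {"tx":0.06,"ty":0.021,"tz":0,"spin":0}
    - {"tx":0.1,"ty":0.035,"tz":0,"spin":0}
    - {"tx":0.14,"ty":0.049,"tz":0.005,"spin":0}
    - {"tx":0.18,"ty":0.063,"tz":0.01,"spin":0}
    - {"tx":0.22,"ty":0.077,"tz":0.015,"spin":0}
    - {"tx":0.258,"ty":0.09,"tz":0.02,"spin":0}
    - {"tx":0.293,"ty":0.103,"tz":0.02,"spin":0}
    - {"tx":0.32,"ty":0.112,"tz":0.02,"spin":0}
    - {"tx":0.334,"ty":0.117,"tz":0.02,"spin":0}

```text
time: 11.3
ee_pos: [0.584, 0.2618, 0.1333]
tcp_rot: [-3.14, -0.001, 1.576]
force: [0.5, -0.4, -0.1]
opening: 0.0836
```

Request:
play_rows:
  commands:
    - {"tx":0.003,"ty":0,"tz":0,"spin":0}
    - {"tx":0.003,"ty":0,"tz":0,"spin":0}
    - {"tx":0.003,"ty":0,"tz":0,"spin":0}

```text
time: 11.55
ee_pos: [0.5837, 0.2576, 0.1344]
tcp_rot: [-3.14, 0.002, 1.571]
force: [-0.1, 0.3, 0.8]
opening: 0.0836
```

```bash
python3 -c "
from h import *
go(.5864,.262,.0025,1.571)
c,im=snap('wrist','w6.png')
print(proj(c,[.5864,.262,.012]))
import pickle; pickle.dump(c,open('c.pkl','wb'))
"
```

```text
t 11.55 pos [0.5837 0.2576 0.1344] rpy [-3.1401e+00  2.2000e-03  1.5707e+00] F [-0.1  0.3  0.8] op 0.0836
tx 0.0046 ty 0.0029 tz 0.1319 spin -0.0003 dist 0.132
[[254.89002507 180.15441056]]
```

View pics/w6.png

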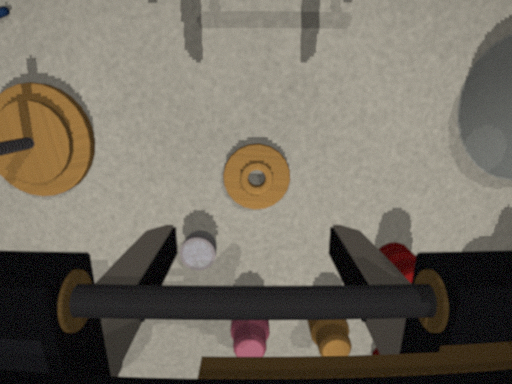

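```bash
python3 -c "
from h import *
im=cv2.imread('pics/w6.png'); crop(im,215,135,300,220,8,'w6c.png')
"
```

```text
(no output)
```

View pics/w6c.png

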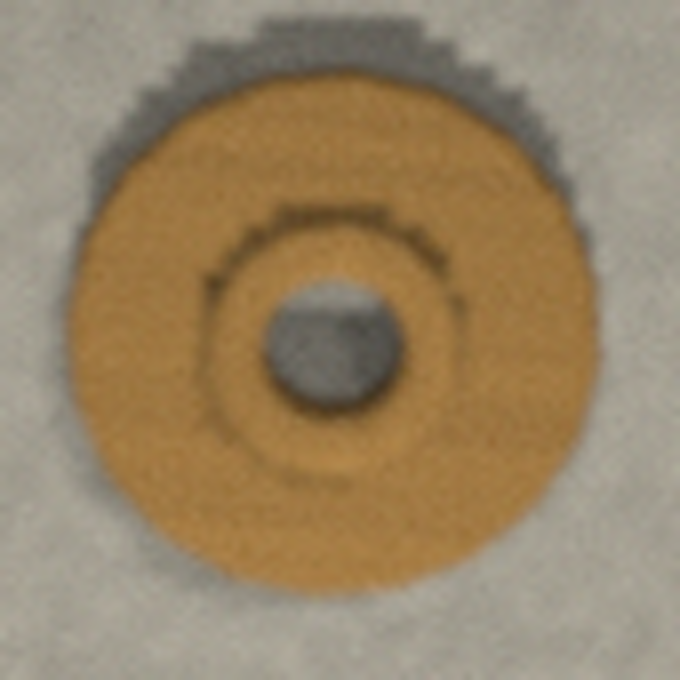

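```bash
python3 -c "
from h import *
import pickle; c=pickle.load(open('c.pkl','rb'))
print(onz(c,(256.3,178.1),.012))"
```

```text
[0.58766777 0.26389906 0.012     ]
```

Request:
play_rows:
  commands:
    - {"tx":0.003,"ty":0.002,"tz":0.01,"spin":0}
    - {"tx":0.006,"ty":0.003,"tz":0.03,"spin":0}
    - {"tx":0.006,"ty":0.003,"tz":0.055,"spin":0}
    - {"tx":0.006,"ty":0.003,"tz":0.075,"spin":0}
    - {"tx":0.006,"ty":0.003,"tz":0.09,"spin":0}
    - {"tx":0.006,"ty":0.003,"tz":0.1,"spin":0}
    - {"tx":0.006,"ty":0.003,"tz":0.105,"spin":0}
    - {"tx":0.006,"ty":0.003,"tz":0.105,"spin":0}
    - {"tx":0.006,"ty":0.003,"tz":0.105,"spin":0}

```text
time: 12.35
ee_pos: [0.5877, 0.2658, 0.0306]
tcp_rot: [3.141, -0.0, 1.571]
force: [-1.0, -0.6, 0.0]
opening: 0.0838
```

```bash
python3 -c "
from h import *
go(.587,.2635,.0025,1.571)"
```

```text
t 12.35 pos [0.5877 0.2658 0.0306] rpy [ 3.1413e+00 -1.0000e-04  1.5713e+00] F [-1.  -0.6  0. ] op 0.0838
tx -0.0023 ty -0.0007 tz 0.0281 spin 0.0003 dist 0.028
```

Request:
play_rows:
  commands:
    - {"tx":-0.001,"ty":-0.0005,"tz":0.005,"spin":0}
    - {"tx":-0.002,"ty":-0.0005,"tz":0.013,"spin":0}
    - {"tx":-0.002,"ty":-0.0005,"tz":0.02,"spin":0}
    - {"tx":-0.002,"ty":-0.0005,"tz":0.024,"spin":0}
    - {"tx":-0.002,"ty":-0.0005,"tz":0.0265,"spin":0}
    - {"tx":-0.002,"ty":-0.0005,"tz":0.0275,"spin":0}
    - {"tx":-0.002,"ty":-0.0005,"tz":0.0275,"spin":0}

```text
time: 12.93
ee_pos: [0.5867, 0.2641, 0.0024]
tcp_rot: [-3.141, 0.0, 1.572]
force: [0.4, -0.5, -0.0]
opening: 0.084
```

Request:
play_rows:
  commands:
    - {"tx":0,"ty":0,"tz":0,"spin":0}
    - {"tx":0,"ty":0,"tz":0,"spin":0}
    - {"tx":0,"ty":0,"tz":0,"spin":0}
    - {"tx":0,"ty":0,"tz":0,"spin":0}
    - {"tx":0,"ty":0,"tz":0,"spin":0}
    - {"tx":0,"ty":0,"tz":0,"spin":0}
  grip: 0.4

```text
time: 13.43
ee_pos: [0.587, 0.264, 0.003]
tcp_rot: [3.141, -0.0, 1.572]
force: [-0.8, -1.2, 1.3]
opening: 0.0612
```

```bash
python3 -c "
from h import *
go(.587,.2635,.0025,1.571)"
```

```text
t 13.43 pos [0.587 0.264 0.003] rpy [ 3.1414e+00 -1.0000e-04  1.5718e+00] F [-0.8 -1.2  1.3] op 0.0612
tx -0.0005 ty 0.0000 tz 0.0005 spin 0.0008 dist 0.001
```

Request:
play_rows:
  commands:
    - {"tx":0,"ty":0,"tz":-0.003,"spin":0}
    - {"tx":0,"ty":0,"tz":-0.01,"spin":0}
    - {"tx":0,"ty":0,"tz":-0.025,"spin":0}
    - {"tx":0,"ty":0,"tz":-0.05,"spin":0}
    - {"tx":0,"ty":0,"tz":-0.075,"spin":0}
    - {"tx":0,"ty":0,"tz":-0.1,"spin":0}
    - {"tx":0,"ty":0,"tz":-0.115,"spin":0}
    - {"tx":0,"ty":0,"tz":-0.12,"spin":0}
    - {"tx":0,"ty":0,"tz":-0.12,"spin":0}

```text
time: 14.18
ee_pos: [0.5875, 0.2641, 0.1244]
tcp_rot: [3.139, -0.001, 1.572]
force: [-0.1, -0.0, -1.5]
opening: 0.0613
```

```bash
python3 -c "
from h import *
go(.467,-.15,.123,1.571)"
```

```text
t 14.18 pos [0.5875 0.2641 0.1244] rpy [ 3.1393e+00 -1.0000e-03  1.5715e+00] F [-0.1 -0.  -1.5] op 0.0613
tx -0.4140 ty -0.1208 tz 0.0007 spin 0.0005 dist 0.431
```

Request:
play_rows:
  commands:
    - {"tx":-0.01,"ty":-0.003,"tz":0,"spin":0}
    - {"tx":-0.03,"ty":-0.009,"tz":0,"spin":0}
    - {"tx":-0.06,"ty":-0.018,"tz":0,"spin":0}
    - {"tx":-0.095,"ty":-0.028,"tz":0,"spin":0}
    - {"tx":-0.13,"ty":-0.038,"tz":0,"spin":0}
    - {"tx":-0.165,"ty":-0.048,"tz":0,"spin":0}
    - {"tx":-0.2,"ty":-0.058,"tz":0,"spin":0}
    - {"tx":-0.235,"ty":-0.069,"tz":0,"spin":0}
    - {"tx":-0.27,"ty":-0.079,"tz":0,"spin":0}
    - {"tx":-0.3,"ty":-0.088,"tz":0,"spin":0}

```text
time: 15.02
ee_pos: [0.4966, -0.0391, 0.1214]
tcp_rot: [-3.138, 0.001, 1.571]
force: [-0.1, -0.3, -1.6]
opening: 0.0612
```

Request:
play_rows:
  commands:
    - {"tx":-0.03,"ty":-0.009,"tz":0,"spin":0}
    - {"tx":-0.06,"ty":-0.017,"tz":0,"spin":0}
    - {"tx":-0.085,"ty":-0.025,"tz":0,"spin":0}
    - {"tx":-0.103,"ty":-0.03,"tz":0,"spin":0}
    - {"tx":-0.112,"ty":-0.032,"tz":0,"spin":0}
    - {"tx":-0.114,"ty":-0.033,"tz":0,"spin":0}
    - {"tx":-0.114,"ty":-0.033,"tz":0,"spin":0}
    - {"tx":-0.114,"ty":-0.033,"tz":0,"spin":0}
    - {"tx":-0.114,"ty":-0.033,"tz":0,"spin":0}

```text
time: 15.77
ee_pos: [0.4668, -0.1487, 0.1226]
tcp_rot: [3.141, -0.001, 1.574]
force: [0.7, 0.4, -1.5]
opening: 0.0608
```

```bash
python3 -c "
from h import *
go(.467,-.15,.123,1.571)
c,im=snap('wrist','w7.png'); crop(im,190,170,320,300,6,'w7c.png'); crop(im,220,75,290,130,10,'w7d.png')
import pickle; pickle.dump(c,open('c.pkl','wb'))
go(.467,-.15,.123,1.571)
"
```

```text
t 15.77 pos [ 0.4668 -0.1487  0.1226] rpy [ 3.1415e+00 -7.0000e-04  1.5739e+00] F [ 0.7  0.4 -1.5] op 0.0608
tx -0.0013 ty 0.0002 tz -0.0004 spin 0.0029 dist 0.001
t 15.82 pos [ 0.4668 -0.1488  0.1227] rpy [ 3.1414e+00 -4.0000e-04  1.5740e+00] F [ 0.2  0.5 -1.6] op 0.061
tx -0.0012 ty 0.0002 tz -0.0003 spin 0.0030 dist 0.001
```

View pics/w7.png

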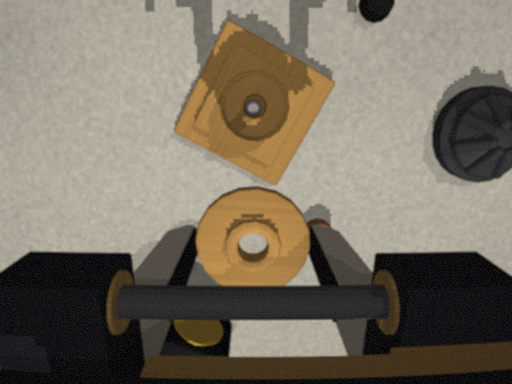

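View pics/w7c.png

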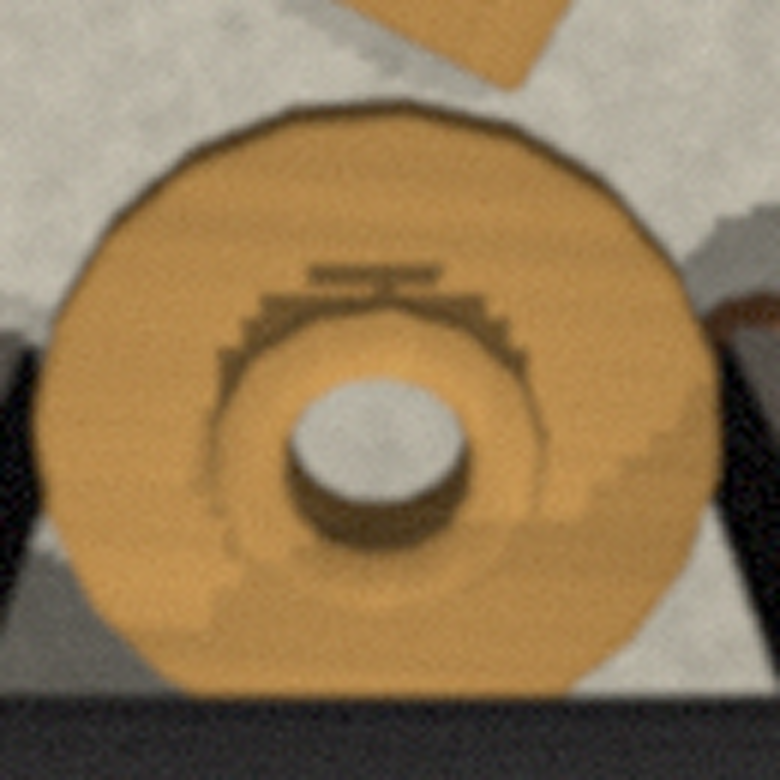

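View pics/w7d.png

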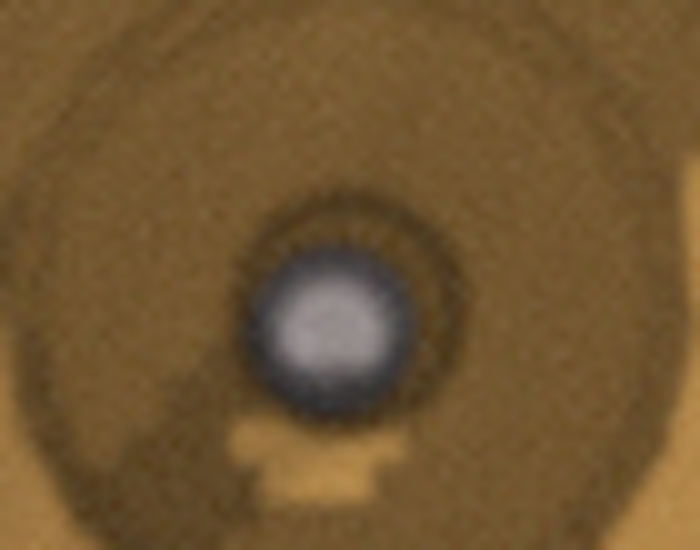

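```bash
python3 -c "
from h import *
import pickle; c=pickle.load(open('c.pkl','rb'))
h=onz(c,(252.75,246.9),.1226+.009); r=onz(c,(252.65,107.35),.084); print(h,r,r-h)
go(*(bot.get_state()['ee_pos']+np.r_[(r-h)[:2],0]),1.571)"
```

```text
[ 0.46749423 -0.14856524  0.1316    ] [ 0.46733607 -0.07878803  0.084     ] [-0.00015816  0.06977721 -0.0476    ]
t 15.82 pos [ 0.4668 -0.1488  0.1227] rpy [ 3.1414e+00 -4.0000e-04  1.5740e+00] F [ 0.2  0.5 -1.6] op 0.061
tx 0.0698 ty 0.0001 tz 0.0000 spin 0.0030 dist 0.07
```

Request:
play_rows:
  commands:
    - {"tx":0.008,"ty":0,"tz":0,"spin":0}
    - {"tx":0.025,"ty":0,"tz":0,"spin":0}
    - {"tx":0.045,"ty":0,"tz":0,"spin":0}
    - {"tx":0.059,"ty":0,"tz":0,"spin":0}
    - {"tx":0.067,"ty":0,"tz":0,"spin":0}
    - {"tx":0.07,"ty":0,"tz":0,"spin":0}
    - {"tx":0.07,"ty":0,"tz":0.006,"spin":0}
    - {"tx":0.07,"ty":0,"tz":0.014,"spin":0}
    - {"tx":0.07,"ty":0,"tz":0.02,"spin":0}
    - {"tx":0.07,"ty":0,"tz":0.022,"spin":0}

```text
time: 16.65
ee_pos: [0.4656, -0.0808, 0.0994]
tcp_rot: [-3.14, 0.0, 1.571]
force: [-0.3, 0.9, -2.5]
opening: 0.0612
```

```bash
python3 -c "
from h import *
go(.467,-.079,.057,1.571)
c,im=snap('wrist','w8.png'); crop(im,190,170,320,300,6,'w8c.png')
go(.467,-.079,.057,1.571)
"
```

```text
t 16.65 pos [ 0.4656 -0.0808  0.0994] rpy [-3.1397e+00  1.0000e-04  1.5707e+00] F [-0.3  0.9 -2.5] op 0.0612
tx 0.0019 ty 0.0015 tz 0.0424 spin -0.0003 dist 0.042
t 16.7 pos [ 0.4656 -0.0807  0.0995] rpy [-3.1396e+00 -1.0000e-04  1.5708e+00] F [-0.  -0.1 -2.1] op 0.061
tx 0.0017 ty 0.0015 tz 0.0424 spin -0.0002 dist 0.043
```

View pics/w8c.png

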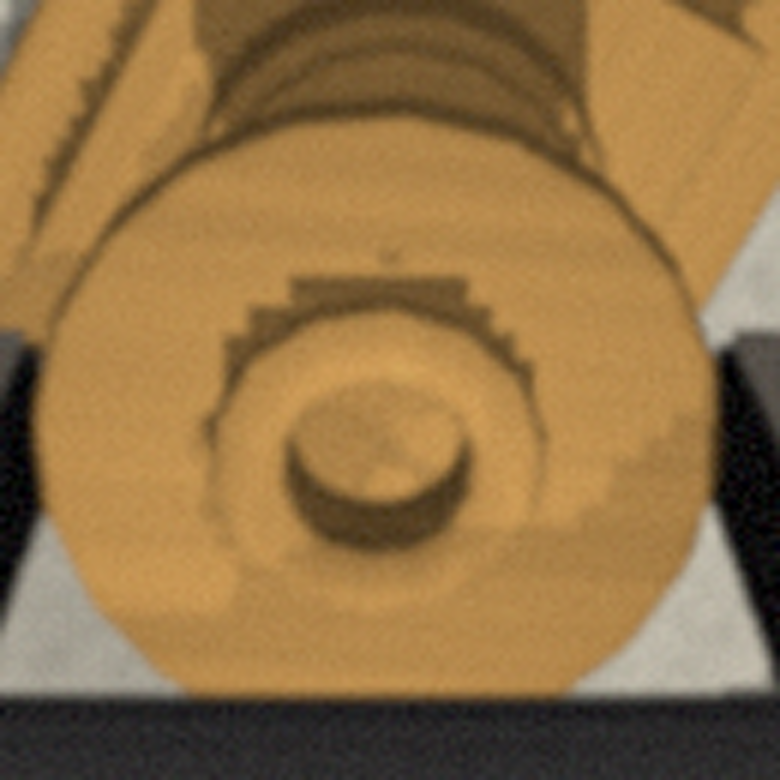

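Request:
play_rows:
  commands:
    - {"tx":0.0018,"ty":0.001,"tz":0,"spin":0}
    - {"tx":0.0018,"ty":0.001,"tz":0,"spin":0}
    - {"tx":0.0018,"ty":0.001,"tz":0.004,"spin":0}
    - {"tx":0.0018,"ty":0.001,"tz":0.008,"spin":0}
    - {"tx":0.0018,"ty":0.001,"tz":0.009,"spin":0}
    - {"tx":0.0018,"ty":0.001,"tz":0.009,"spin":0}

```text
time: 17.2
ee_pos: [0.467, -0.0783, 0.0914]
tcp_rot: [-3.141, 0.0, 1.572]
force: [-0.2, -0.3, -1.9]
opening: 0.061
```

```bash
python3 -c "
from h import *
go(.4667,-.0789,.057,1.571)
c,im=snap('wrist','w9.png'); crop(im,190,170,320,300,6,'w9c.png')
c,im=snap('scene','s9.png'); crop(im,150,110,270,220,6,'s9c.png')
"
```

```text
t 17.2 pos [ 0.467  -0.0783  0.0914] rpy [-3.1409  0.      1.5718] F [-0.2 -0.3 -1.9] op 0.061
tx -0.0006 ty -0.0003 tz 0.0344 spin 0.0008 dist 0.034
```

View pics/w9c.png

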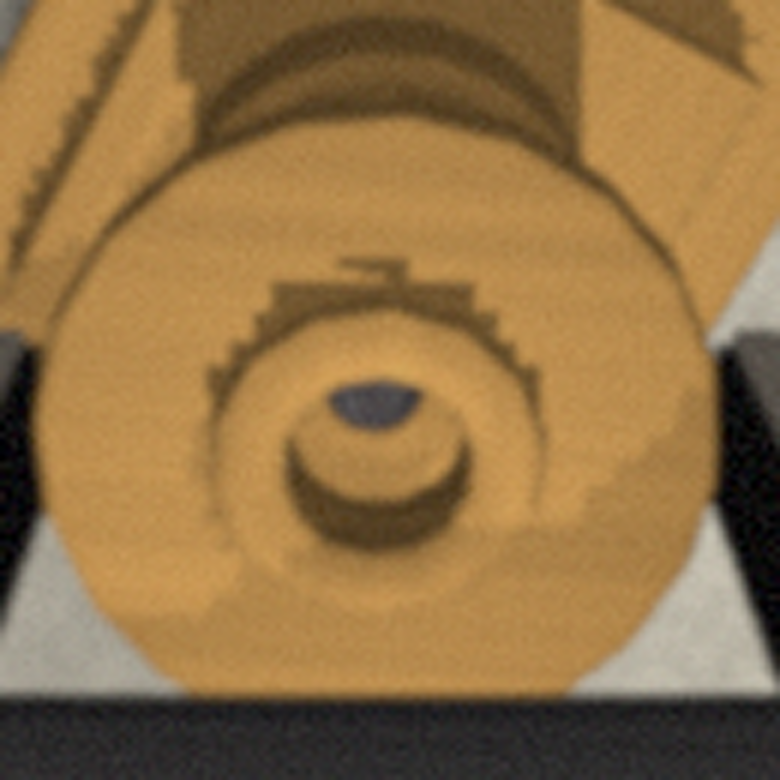

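View pics/s9c.png

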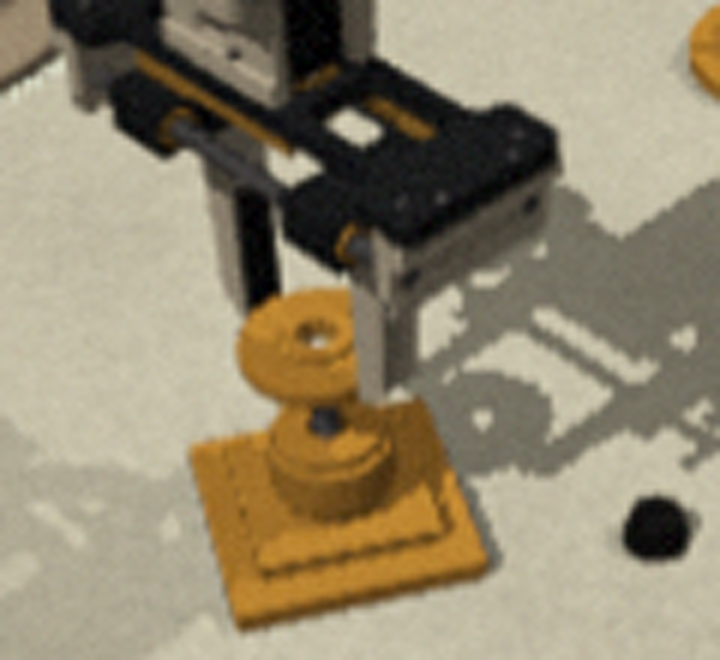

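Request:
play_rows:
  commands:
    - {"tx":-0.0003,"ty":0,"tz":0.002,"spin":0}
    - {"tx":-0.0003,"ty":0,"tz":0.005,"spin":0}
    - {"tx":-0.0003,"ty":0,"tz":0.008,"spin":0}
    - {"tx":-0.0003,"ty":0,"tz":0.011,"spin":0}
    - {"tx":-0.0003,"ty":0,"tz":0.013,"spin":0}
    - {"tx":-0.0003,"ty":0,"tz":0.013,"spin":0}

```text
time: 17.8
ee_pos: [0.467, -0.0786, 0.0782]
tcp_rot: [-3.141, -0.0, 1.572]
force: [1.3, -0.5, -1.1]
opening: 0.061
```

```bash
python3 -c "
from h import *
go(.4667,-.0789,.057,1.571)
c,im=snap('wrist','w10.png'); crop(im,190,170,320,300,6,'w10c.png')
"
```

```text
t 17.8 pos [ 0.467  -0.0786  0.0782] rpy [-3.1408e+00 -1.0000e-04  1.5720e+00] F [ 1.3 -0.5 -1.1] op 0.061
tx -0.0003 ty -0.0003 tz 0.0212 spin 0.0010 dist 0.021
```

View pics/w10c.png

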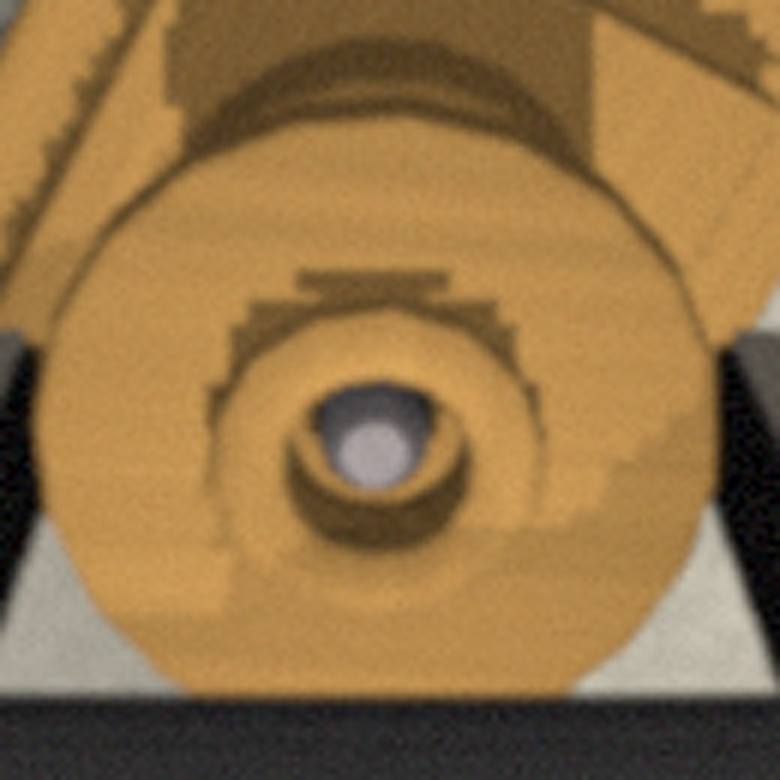

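Request:
play_rows:
  commands:
    - {"tx":0,"ty":0,"tz":0.003,"spin":0}
    - {"tx":0,"ty":0,"tz":0.007,"spin":0}
    - {"tx":0,"ty":0,"tz":0.011,"spin":0}
    - {"tx":0,"ty":0,"tz":0.014,"spin":0}
    - {"tx":0,"ty":0,"tz":0.017,"spin":0}
    - {"tx":0,"ty":0,"tz":0.019,"spin":0}
    - {"tx":0,"ty":0,"tz":0.02,"spin":0}
    - {"tx":0,"ty":0,"tz":0.02,"spin":0}
    - {"tx":0,"ty":0,"tz":0.02,"spin":0}

```text
time: 18.6
ee_pos: [0.4672, -0.0786, 0.0587]
tcp_rot: [-3.141, 0.0, 1.572]
force: [0.6, -0.0, -2.6]
opening: 0.0614
```

Request:
play_rows:
  commands:
    - {"tx":0,"ty":0,"tz":0.0004,"spin":0}
    - {"tx":0,"ty":0,"tz":0.0008,"spin":0}
    - {"tx":0,"ty":0,"tz":0.001,"spin":0}
    - {"tx":0,"ty":0,"tz":0.001,"spin":0}

```text
time: 18.93
ee_pos: [0.4673, -0.0787, 0.0578]
tcp_rot: [3.141, 0.0, 1.572]
force: [0.1, 0.2, -2.6]
opening: 0.0611
```

Request:
play_rows:
  commands:
    - {"tx":0,"ty":0,"tz":0.0003,"spin":0}
    - {"tx":0,"ty":0,"tz":0.0006,"spin":0}
    - {"tx":0,"ty":0,"tz":0.0006,"spin":0}

```text
time: 19.18
ee_pos: [0.4672, -0.0786, 0.0571]
tcp_rot: [-3.142, -0.0, 1.572]
force: [-0.4, 0.3, -0.5]
opening: 0.0611
```

Request:
play_rows:
  commands:
    - {"tx":0,"ty":0,"tz":0.0003,"spin":0}
    - {"tx":0,"ty":0,"tz":0.0005,"spin":0}
    - {"tx":0,"ty":0,"tz":0.0005,"spin":0}

```text
time: 19.43
ee_pos: [0.4673, -0.0786, 0.0569]
tcp_rot: [3.141, 0.0, 1.572]
force: [-0.8, 0.2, 3.8]
opening: 0.0609
```

Request:
play_rows:
  commands:
    - {"tx":0,"ty":0,"tz":0.0002,"spin":0}
    - {"tx":0,"ty":0,"tz":0.0002,"spin":0}
    - {"tx":0,"ty":0,"tz":0.0002,"spin":0}
    - {"tx":0,"ty":0,"tz":0.0002,"spin":0}
    - {"tx":0,"ty":0,"tz":0.0002,"spin":0}
    - {"tx":0,"ty":0,"tz":0.0002,"spin":0}
  grip: 0.95

```text
time: 19.93
ee_pos: [0.4672, -0.0786, 0.0564]
tcp_rot: [-3.142, -0.0, 1.572]
force: [1.2, 0.8, 0.5]
opening: 0.0881
```

Request:
play_rows:
  commands:
    - {"tx":0,"ty":0,"tz":-0.01,"spin":0}
    - {"tx":0,"ty":0,"tz":-0.03,"spin":0}
    - {"tx":0,"ty":0,"tz":-0.06,"spin":0}
    - {"tx":0,"ty":0,"tz":-0.08,"spin":0}
    - {"tx":0,"ty":0,"tz":-0.09,"spin":0}
    - {"tx":0,"ty":0,"tz":-0.09,"spin":0}
    - {"tx":0,"ty":0,"tz":-0.09,"spin":0}

```text
time: 20.52
ee_pos: [0.4673, -0.079, 0.1463]
tcp_rot: [3.141, 0.0, 1.571]
force: [0.1, -0.8, -0.4]
opening: 0.0884
```

```bash
python3 -c "
from h import *
go(.598,-.2856,.12,1.571)
c,im=snap('scene','s10.png'); crop(im,150,110,270,220,6,'s10c.png')
"
```

```text
t 20.52 pos [ 0.4673 -0.079   0.1463] rpy [3.1409e+00 3.0000e-04 1.5712e+00] F [ 0.1 -0.8 -0.4] op 0.0884
tx -0.2067 ty 0.1306 tz 0.0264 spin 0.0002 dist 0.246
```

View pics/s10c.png

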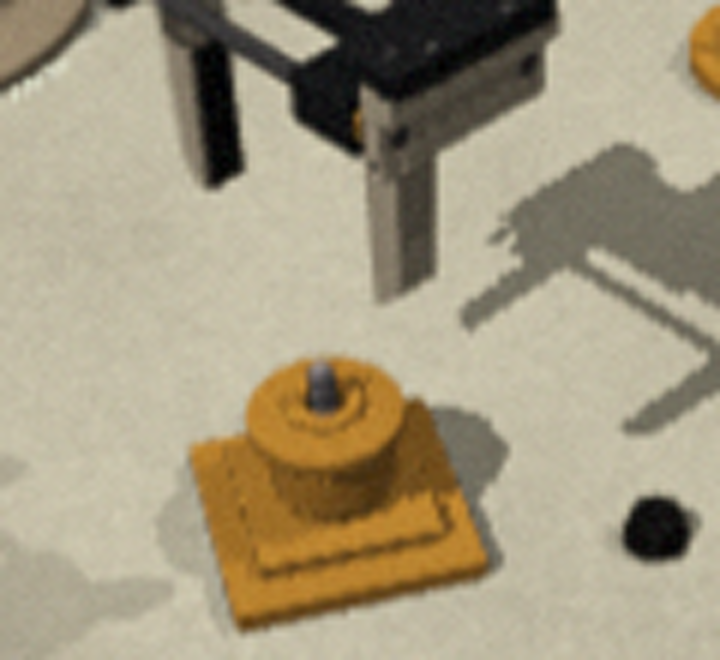

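Request:
play_rows:
  commands:
    - {"tx":-0.01,"ty":0.006,"tz":0,"spin":0}
    - {"tx":-0.04,"ty":0.025,"tz":0,"spin":0}
    - {"tx":-0.073,"ty":0.046,"tz":0,"spin":0}
    - {"tx":-0.106,"ty":0.067,"tz":0,"spin":0}
    - {"tx":-0.139,"ty":0.088,"tz":0.005,"spin":0}
    - {"tx":-0.17,"ty":0.107,"tz":0.01,"spin":0}
    - {"tx":-0.19,"ty":0.12,"tz":0.015,"spin":0}
    - {"tx":-0.202,"ty":0.128,"tz":0.02,"spin":0}
    - {"tx":-0.207,"ty":0.131,"tz":0.02,"spin":0}
    - {"tx":-0.207,"ty":0.131,"tz":0.02,"spin":0}

```text
time: 21.4
ee_pos: [0.5981, -0.2869, 0.1244]
tcp_rot: [-3.139, -0.001, 1.57]
force: [-0.3, 0.2, -0.3]
opening: 0.0879
```

Request:
play_rows:
  commands:
    - {"tx":0,"ty":0,"tz":0,"spin":0}
    - {"tx":0,"ty":0,"tz":0,"spin":0}
    - {"tx":0,"ty":0,"tz":0,"spin":0}

```text
time: 21.65
ee_pos: [0.5983, -0.2843, 0.1268]
tcp_rot: [-3.142, -0.0, 1.573]
force: [0.6, 0.7, 0.4]
opening: 0.0885
```

```bash
python3 -c "
from h import *
go(.598,-.2856,.0025,1.571)
c,im=snap('wrist','w11.png'); crop(im,205,135,305,220,8,'w11c.png')
print(proj(c,[.598,-.2856,.01]))
import pickle; pickle.dump(c,open('c.pkl','wb'))
"
```

```text
t 21.65 pos [ 0.5983 -0.2843  0.1268] rpy [-3.1415e+00 -1.0000e-04  1.5734e+00] F [0.6 0.7 0.4] op 0.0885
tx -0.0014 ty -0.0003 tz 0.1243 spin 0.0024 dist 0.124
[[251.48531491 188.17430047]]
```

View pics/w11c.png

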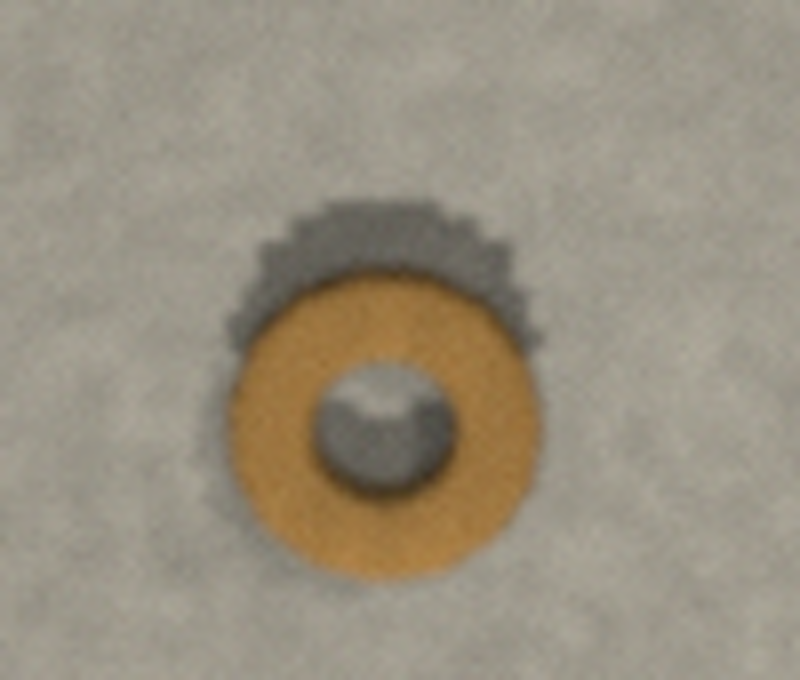

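```bash
python3 -c "
from h import *
import pickle; c=pickle.load(open('c.pkl','rb'))
p=onz(c,(252.9,188.3),.010);print(p); go(p[0],p[1],.003,1.571)"
```

```text
[ 0.59925893 -0.28571377  0.01      ]
t 21.7 pos [ 0.5983 -0.2845  0.1269] rpy [3.1414e+00 1.0000e-04 1.5733e+00] F [-1.4 -0.3 -0.4] op 0.0884
tx -0.0012 ty 0.0009 tz 0.1239 spin 0.0023 dist 0.124
```

Request:
play_rows:
  commands:
    - {"tx":-0.0012,"ty":0.001,"tz":0.01,"spin":0}
    - {"tx":-0.0012,"ty":0.001,"tz":0.03,"spin":0}
    - {"tx":-0.0012,"ty":0.001,"tz":0.055,"spin":0}
    - {"tx":-0.0012,"ty":0.001,"tz":0.075,"spin":0}
    - {"tx":-0.0012,"ty":0.001,"tz":0.09,"spin":0}
    - {"tx":-0.0012,"ty":0.001,"tz":0.1,"spin":0}
    - {"tx":-0.0012,"ty":0.001,"tz":0.105,"spin":0}
    - {"tx":-0.0012,"ty":0.001,"tz":0.105,"spin":0}
    - {"tx":-0.0012,"ty":0.001,"tz":0.105,"spin":0}

```text
time: 22.45
ee_pos: [0.5998, -0.2866, 0.0218]
tcp_rot: [3.141, 0.0, 1.572]
force: [-0.3, -0.1, 0.3]
opening: 0.088
```

```bash
python3 -c "
from h import *
go(.5992,-.2857,.003,1.571)"
```

```text
t 22.45 pos [ 0.5998 -0.2866  0.0218] rpy [3.1412e+00 1.0000e-04 1.5720e+00] F [-0.3 -0.1  0.3] op 0.088
tx 0.0009 ty -0.0006 tz 0.0188 spin 0.0010 dist 0.019
```

Request:
play_rows:
  commands:
    - {"tx":0.001,"ty":0,"tz":0.004,"spin":0}
    - {"tx":0.001,"ty":0,"tz":0.009,"spin":0}
    - {"tx":0.001,"ty":0,"tz":0.014,"spin":0}
    - {"tx":0.001,"ty":0,"tz":0.017,"spin":0}
    - {"tx":0.001,"ty":0,"tz":0.0185,"spin":0}
    - {"tx":0.001,"ty":0,"tz":0.0185,"spin":0}
    - {"tx":0.001,"ty":0,"tz":0.0185,"spin":0}

```text
time: 23.03
ee_pos: [0.5994, -0.2857, 0.0029]
tcp_rot: [-3.141, -0.0, 1.572]
force: [0.7, -0.2, -0.8]
opening: 0.0885
```

Request:
play_rows:
  commands:
    - {"tx":0,"ty":0,"tz":0,"spin":0}
    - {"tx":0,"ty":0,"tz":0,"spin":0}
    - {"tx":0,"ty":0,"tz":0,"spin":0}
    - {"tx":0,"ty":0,"tz":0,"spin":0}
    - {"tx":0,"ty":0,"tz":0,"spin":0}
    - {"tx":0,"ty":0,"tz":0,"spin":0}
    - {"tx":0,"ty":0,"tz":0,"spin":0}
    - {"tx":0,"ty":0,"tz":0,"spin":0}
    - {"tx":0,"ty":0,"tz":0,"spin":0}
    - {"tx":0,"ty":0,"tz":0,"spin":0}
  grip: 0.2

```text
time: 23.87
ee_pos: [0.5994, -0.2857, 0.0029]
tcp_rot: [-3.141, -0.0, 1.572]
force: [-0.4, -0.6, 0.2]
opening: 0.0348
```

Request:
play_rows:
  commands:
    - {"tx":0,"ty":0,"tz":-0.003,"spin":0}
    - {"tx":0,"ty":0,"tz":-0.01,"spin":0}
    - {"tx":0,"ty":0,"tz":-0.025,"spin":0}
    - {"tx":0,"ty":0,"tz":-0.05,"spin":0}
    - {"tx":0,"ty":0,"tz":-0.075,"spin":0}
    - {"tx":0,"ty":0,"tz":-0.1,"spin":0}
    - {"tx":0,"ty":0,"tz":-0.115,"spin":0}
    - {"tx":0,"ty":0,"tz":-0.12,"spin":0}
    - {"tx":0,"ty":0,"tz":-0.12,"spin":0}

```text
time: 24.62
ee_pos: [0.6001, -0.2861, 0.1247]
tcp_rot: [3.139, 0.001, 1.572]
force: [0.1, -0.1, -1.1]
opening: 0.0348
```

```bash
python3 -c "
from h import *
go(.467,-.15,.123,1.571)"
```

```text
t 24.62 pos [ 0.6001 -0.2861  0.1247] rpy [3.1392e+00 1.2000e-03 1.5715e+00] F [ 0.1 -0.1 -1.1] op 0.0348
tx 0.1362 ty -0.1330 tz 0.0012 spin 0.0005 dist 0.19
```

Request:
play_rows:
  commands:
    - {"tx":0.01,"ty":-0.01,"tz":0,"spin":0}
    - {"tx":0.03,"ty":-0.029,"tz":0,"spin":0}
    - {"tx":0.055,"ty":-0.054,"tz":0,"spin":0}
    - {"tx":0.08,"ty":-0.078,"tz":0,"spin":0}
    - {"tx":0.105,"ty":-0.103,"tz":0,"spin":0}
    - {"tx":0.123,"ty":-0.12,"tz":0,"spin":0}
    - {"tx":0.132,"ty":-0.129,"tz":0,"spin":0}
    - {"tx":0.136,"ty":-0.133,"tz":0,"spin":0}
    - {"tx":0.136,"ty":-0.133,"tz":0,"spin":0}
    - {"tx":0.136,"ty":-0.133,"tz":0,"spin":0}

```text
time: 25.45
ee_pos: [0.4673, -0.1505, 0.1227]
tcp_rot: [3.141, 0.0, 1.571]
force: [0.7, 0.2, -0.5]
opening: 0.0347
```

Request:
play_rows:
  commands:
    - {"tx":0,"ty":0,"tz":0,"spin":0}
    - {"tx":0,"ty":0,"tz":0,"spin":0}

```text
time: 25.62
ee_pos: [0.4672, -0.1507, 0.1227]
tcp_rot: [3.141, -0.0, 1.57]
force: [-0.5, 0.1, -0.6]
opening: 0.0349
```

```bash
python3 -c "
from h import *
go(.467,-.15,.123,1.571)
c,im=snap('wrist','w12.png'); crop(im,190,170,320,300,6,'w12c.png'); crop(im,220,75,290,130,10,'w12d.png')
import pickle; pickle.dump(c,open('c.pkl','wb'))
go(.467,-.15,.123,1.571)
"
```

```text
t 25.62 pos [ 0.4672 -0.1507  0.1227] rpy [ 3.1412 -0.      1.5705] F [-0.5  0.1 -0.6] op 0.0349
tx 0.0007 ty -0.0002 tz -0.0003 spin -0.0005 dist 0.001
t 25.67 pos [ 0.467  -0.1506  0.1227] rpy [ 3.1413 -0.      1.5706] F [-0.2 -0.3 -0.4] op 0.0346
tx 0.0006 ty -0.0000 tz -0.0003 spin -0.0004 dist 0.001
```

View pics/w12c.png

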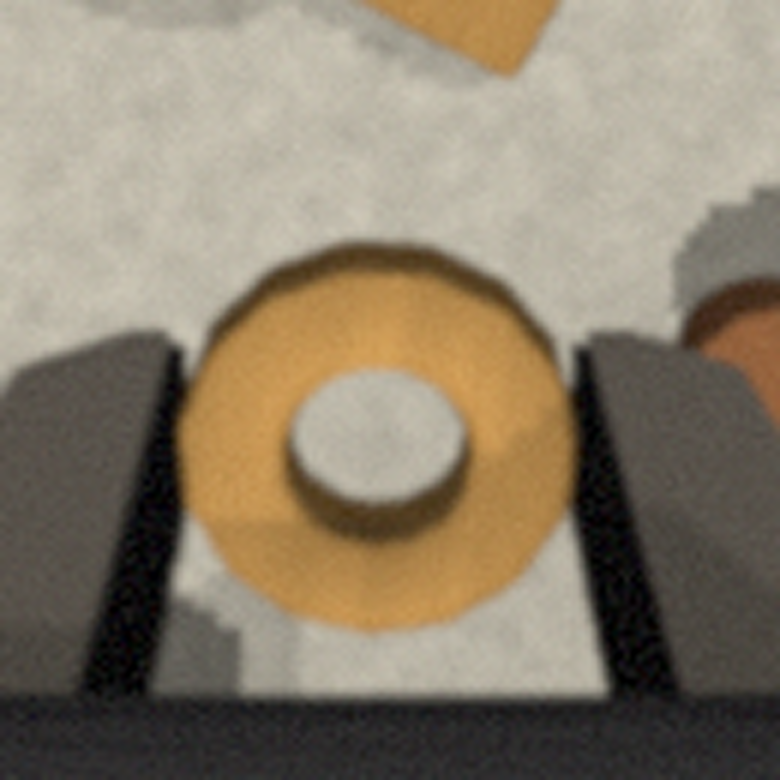

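View pics/w12d.png

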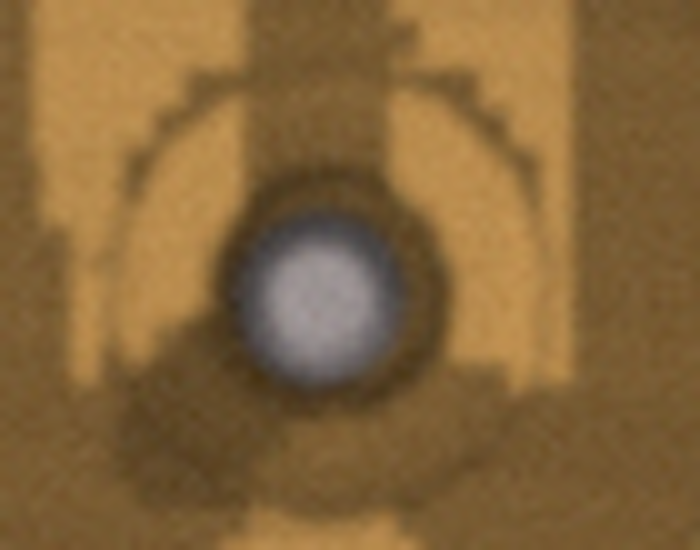

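```bash
python3 -c "
from h import *
import pickle; c=pickle.load(open('c.pkl','rb'))
h=onz(c,(252.6,245.3),.1227+.007); r=onz(c,(251.75,104.35),.084); print(h,r,r-h)
go(*(bot.get_state()['ee_pos']+np.r_[(r-h)[:2],0]),1.571)"
```

```text
[ 0.46788226 -0.15058606  0.1297    ] [ 0.46751046 -0.07906781  0.084     ] [-0.0003718   0.07151826 -0.0457    ]
t 25.67 pos [ 0.467  -0.1506  0.1227] rpy [ 3.1413 -0.      1.5706] F [-0.2 -0.3 -0.4] op 0.0346
tx 0.0715 ty -0.0004 tz 0.0000 spin -0.0004 dist 0.072
```

Target TCP is about (0.4667, −0.0790).

Request:
play_rows:
  commands:
    - {"tx":0.008,"ty":0,"tz":0,"spin":0}
    - {"tx":0.025,"ty":0,"tz":0,"spin":0}
    - {"tx":0.045,"ty":0,"tz":0,"spin":0}
    - {"tx":0.06,"ty":0,"tz":0,"spin":0}
    - {"tx":0.068,"ty":0,"tz":0,"spin":0}
    - {"tx":0.071,"ty":0,"tz":0.004,"spin":0}
    - {"tx":0.0715,"ty":0,"tz":0.012,"spin":0}
    - {"tx":0.0715,"ty":0,"tz":0.02,"spin":0}
    - {"tx":0.0715,"ty":0,"tz":0.025,"spin":0}
    - {"tx":0.0715,"ty":0,"tz":0.025,"spin":0}

```text
time: 26.5
ee_pos: [0.4655, -0.079, 0.0965]
tcp_rot: [-3.139, 0.0, 1.571]
force: [0.1, -0.4, -1.3]
opening: 0.0345
```

Request:
play_rows:
  commands:
    - {"tx":0,"ty":0,"tz":0,"spin":0}
    - {"tx":0,"ty":0,"tz":0,"spin":0}

```text
time: 26.67
ee_pos: [0.4662, -0.0786, 0.0978]
tcp_rot: [-3.141, 0.0, 1.571]
force: [0.1, 0.0, -0.7]
opening: 0.0346
```

```bash
python3 -c "
from h import *
go(.4667,-.079,.069,1.571)"
```

```text
t 26.67 pos [ 0.4662 -0.0786  0.0978] rpy [-3.1412  0.      1.5713] F [ 0.1  0.  -0.7] op 0.0346
tx -0.0004 ty 0.0005 tz 0.0288 spin 0.0003 dist 0.029
```

Collar bottom ≈0.095. Small correction and down to about 0.080 to check the entry.

Request:
play_rows:
  commands:
    - {"tx":-0.0003,"ty":0.0004,"tz":0.003,"spin":0}
    - {"tx":-0.0003,"ty":0.0004,"tz":0.007,"spin":0}
    - {"tx":-0.0003,"ty":0.0004,"tz":0.011,"spin":0}
    - {"tx":-0.0003,"ty":0.0004,"tz":0.015,"spin":0}
    - {"tx":-0.0003,"ty":0.0004,"tz":0.018,"spin":0}
    - {"tx":-0.0003,"ty":0.0004,"tz":0.018,"spin":0}
    - {"tx":-0.0003,"ty":0.0004,"tz":0.018,"spin":0}

```text
time: 27.25
ee_pos: [0.4665, -0.0785, 0.0797]
tcp_rot: [-3.141, -0.0, 1.572]
force: [-0.6, 0.2, -1.1]
opening: 0.0345
```

```bash
python3 -c "
from h import *
go(.4667,-.079,.069,1.571)
c,im=snap('wrist','w13.png'); crop(im,190,170,320,300,6,'w13c.png')"
```

```text
t 27.25 pos [ 0.4665 -0.0785  0.0797] rpy [-3.141  -0.      1.5721] F [-0.6  0.2 -1.1] op 0.0345
tx -0.0005 ty 0.0002 tz 0.0107 spin 0.0011 dist 0.011
```

View pics/w13c.png

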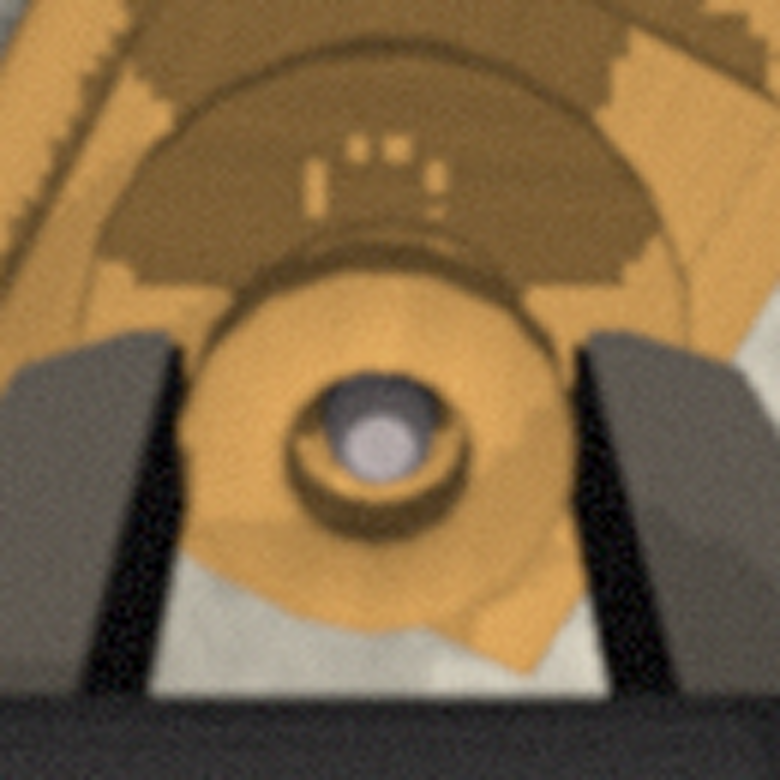

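Rod tip is in the hole, centred. Lowering; contact expected at TCP z ≈ 0.069.

Request:
play_rows:
  commands:
    - {"tx":-0.0003,"ty":0,"tz":0.002,"spin":0}
    - {"tx":-0.0003,"ty":0,"tz":0.004,"spin":0}
    - {"tx":-0.0003,"ty":0,"tz":0.006,"spin":0}
    - {"tx":-0.0003,"ty":0,"tz":0.008,"spin":0}
    - {"tx":-0.0003,"ty":0,"tz":0.009,"spin":0}
    - {"tx":-0.0003,"ty":0,"tz":0.0095,"spin":0}
    - {"tx":-0.0003,"ty":0,"tz":0.0095,"spin":0}

```text
time: 27.88
ee_pos: [0.4666, -0.0789, 0.0703]
tcp_rot: [-3.141, 0.0, 1.572]
force: [0.4, -0.2, -0.5]
opening: 0.0348
```

Request:
play_rows:
  commands:
    - {"tx":0,"ty":0,"tz":0.0004,"spin":0}
    - {"tx":0,"ty":0,"tz":0.0008,"spin":0}
    - {"tx":0,"ty":0,"tz":0.001,"spin":0}
    - {"tx":0,"ty":0,"tz":0.001,"spin":0}

```text
time: 28.22
ee_pos: [0.4667, -0.079, 0.0695]
tcp_rot: [3.142, 0.0, 1.572]
force: [0.2, -0.3, -0.8]
opening: 0.0349
```

Request:
play_rows:
  commands:
    - {"tx":0,"ty":0,"tz":0.0003,"spin":0}
    - {"tx":0,"ty":0,"tz":0.0006,"spin":0}
    - {"tx":0,"ty":0,"tz":0.0006,"spin":0}

```text
time: 28.47
ee_pos: [0.4667, -0.0789, 0.0689]
tcp_rot: [3.142, 0.0, 1.572]
force: [0.6, -0.6, 0.4]
opening: 0.0346
```

Request:
play_rows:
  commands:
    - {"tx":0,"ty":0,"tz":0.0003,"spin":0}
    - {"tx":0,"ty":0,"tz":0.0004,"spin":0}
    - {"tx":0,"ty":0,"tz":0.0004,"spin":0}

```text
time: 28.72
ee_pos: [0.4667, -0.079, 0.0688]
tcp_rot: [3.141, 0.0, 1.572]
force: [-1.0, 0.8, 5.8]
opening: 0.0349
```

Request:
play_rows:
  commands:
    - {"tx":0,"ty":0,"tz":0.0002,"spin":0}
    - {"tx":0,"ty":0,"tz":0.0002,"spin":0}
    - {"tx":0,"ty":0,"tz":0.0002,"spin":0}
    - {"tx":0,"ty":0,"tz":0.0002,"spin":0}
    - {"tx":0,"ty":0,"tz":0.0002,"spin":0}
    - {"tx":0,"ty":0,"tz":0.0002,"spin":0}
  grip: 0.75

```text
time: 29.22
ee_pos: [0.4666, -0.0789, 0.0682]
tcp_rot: [-3.141, -0.0, 1.572]
force: [0.5, -0.2, -0.1]
opening: 0.0681
```

Request:
play_rows:
  commands:
    - {"tx":0,"ty":0,"tz":-0.01,"spin":0}
    - {"tx":0,"ty":0,"tz":-0.03,"spin":0}
    - {"tx":0,"ty":0,"tz":-0.06,"spin":0}
    - {"tx":0,"ty":0,"tz":-0.08,"spin":0}
    - {"tx":0,"ty":0,"tz":-0.09,"spin":0}
    - {"tx":0,"ty":0,"tz":-0.09,"spin":0}
    - {"tx":0,"ty":0,"tz":-0.09,"spin":0}

```text
time: 29.8
ee_pos: [0.4667, -0.0793, 0.1581]
tcp_rot: [3.141, 0.0, 1.571]
force: [-0.1, 0.4, -0.4]
opening: 0.0698
```

```bash
python3 -c "
from h import *
print(bot.get_state()['q'].round(2))
go(.661,.106,.17,3.1416)
go(.661,.106,.17,0)
c,im=snap('scene','s14.png'); crop(im,150,110,270,220,6,'s14c.png')
"
```

```text
[ 0.38  0.42 -0.45  2.2   0.33  0.58 -0.31]
t 29.8 pos [ 0.4667 -0.0793  0.1581] rpy [3.1409e+00 3.0000e-04 1.5711e+00] F [-0.1  0.4 -0.4] op 0.0698
tx 0.1852 ty 0.1944 tz -0.0119 spin -1.5705 dist 0.269
t 29.8 pos [ 0.4667 -0.0793  0.1581] rpy [3.1409e+00 3.0000e-04 1.5711e+00] F [-0.1  0.4 -0.4] op 0.0698
tx 0.1852 ty 0.1944 tz -0.0119 spin 1.5711 dist 0.269
```

View pics/s14c.png

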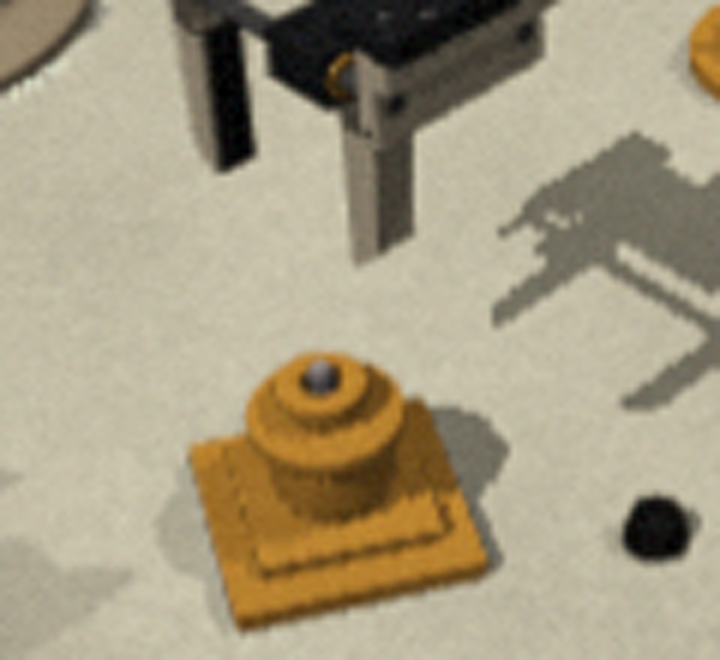

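Request:
play_rows:
  commands:
    - {"tx":0.01,"ty":0.01,"tz":0,"spin":-0.1}
    - {"tx":0.028,"ty":0.029,"tz":0,"spin":-0.22}
    - {"tx":0.05,"ty":0.052,"tz":0,"spin":-0.34}
    - {"tx":0.072,"ty":0.075,"tz":0,"spin":-0.46}
    - {"tx":0.095,"ty":0.1,"tz":0,"spin":-0.58}
    - {"tx":0.118,"ty":0.124,"tz":0,"spin":-0.7}
    - {"tx":0.14,"ty":0.147,"tz":0,"spin":-0.82}
    - {"tx":0.157,"ty":0.165,"tz":0,"spin":-0.94}
    - {"tx":0.17,"ty":0.179,"tz":0,"spin":-1.06}
    - {"tx":0.18,"ty":0.188,"tz":0,"spin":-1.18}

```text
time: 30.68
ee_pos: [0.6551, 0.1033, 0.1557]
tcp_rot: [-3.141, -0.002, 2.759]
force: [-1.0, -0.2, 0.2]
opening: 0.0696
```

```bash
python3 -c "
from h import *
print(bot.get_state()['q'].round(2))
go(.661,.106,.15,3.1416)
"
```

```text
[ 0.22  0.7  -0.74  1.77  0.58  0.91  0.41]
t 30.68 pos [0.6551 0.1033 0.1557] rpy [-3.1414e+00 -2.4000e-03  2.7590e+00] F [-1.  -0.2  0.2] op 0.0696
tx -0.0045 ty 0.0048 tz 0.0057 spin -0.3826 dist 0.009
```

Request:
play_rows:
  commands:
    - {"tx":-0.003,"ty":0.003,"tz":0,"spin":-0.11}
    - {"tx":-0.0045,"ty":0.005,"tz":0,"spin":-0.23}
    - {"tx":-0.0045,"ty":0.005,"tz":0,"spin":-0.33}
    - {"tx":-0.0045,"ty":0.005,"tz":0,"spin":-0.39}
    - {"tx":-0.0045,"ty":0.005,"tz":0,"spin":-0.39}
    - {"tx":-0.0045,"ty":0.005,"tz":0,"spin":-0.39}
    - {"tx":-0.0045,"ty":0.005,"tz":0,"spin":-0.39}

```text
time: 31.27
ee_pos: [0.6601, 0.1043, 0.1571]
tcp_rot: [-3.141, -0.002, 3.14]
force: [-0.3, -1.0, 1.0]
opening: 0.0699
```

```bash
python3 -c "
from h import *
go(.661,.106,.005,3.1416)
c,im=snap('wrist','w15.png'); crop(im,190,100,310,230,6,'w15c.png')
print(proj(c,[[.661,.106,.05],[.661,.106,.0]]))
import pickle; pickle.dump(c,open('c.pkl','wb'))
"
```

```text
t 31.27 pos [0.6601 0.1043 0.1571] rpy [-3.1415e+00 -1.5000e-03  3.1400e+00] F [-0.3 -1.   1. ] op 0.0699
tx -0.0011 ty 0.0018 tz 0.1521 spin -0.0016 dist 0.152
[[254.88993108 189.75490523]
 [254.56588227 176.92616469]]
```

View pics/w15.png

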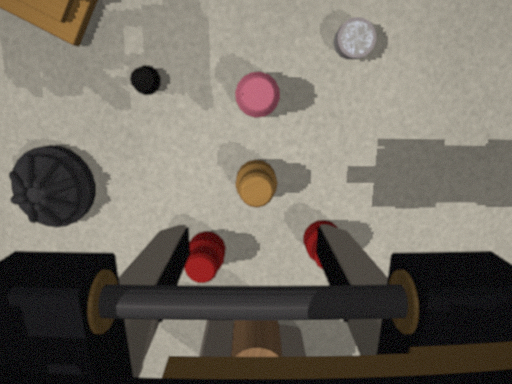

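View pics/w15c.png

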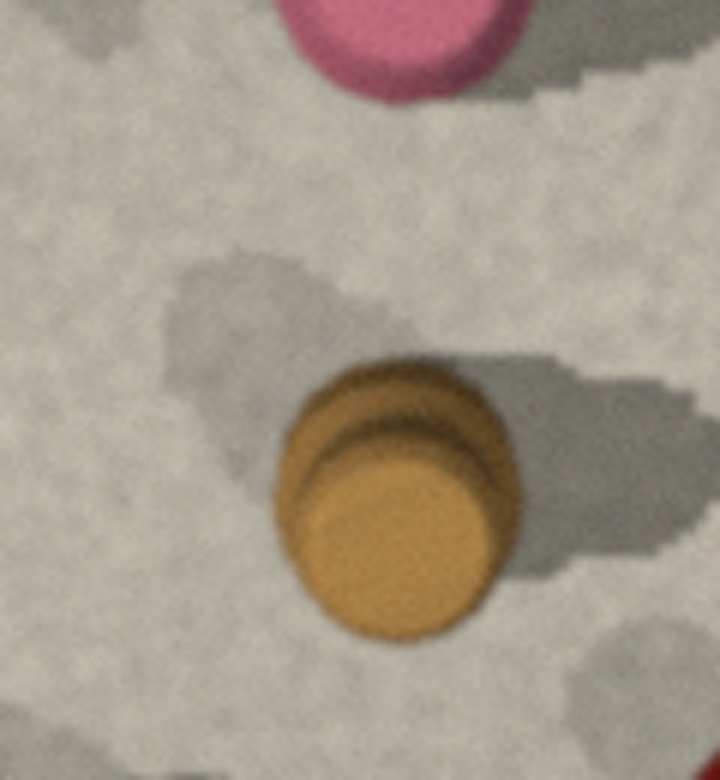

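```bash
python3 -c "
from h import *
import pickle; c=pickle.load(open('c.pkl','rb'))
p=onz(c,(256,190.4),.048);print(p); print(onz(c,(256,190.4),.05))
go(p[0],p[1],.005,3.1416)"
```

```text
[0.66211685 0.10697487 0.048     ]
[0.66157742 0.10695527 0.05      ]
t 31.32 pos [0.6603 0.1042 0.1575] rpy [-3.1414e+00 -1.0000e-03  3.1402e+00] F [1.1 0.2 0.1] op 0.0698
tx -0.0020 ty 0.0028 tz 0.1525 spin -0.0014 dist 0.152
```

Request:
play_rows:
  commands:
    - {"tx":-0.0015,"ty":0.0027,"tz":0.01,"spin":0}
    - {"tx":-0.0015,"ty":0.0027,"tz":0.03,"spin":0}
    - {"tx":-0.0015,"ty":0.0027,"tz":0.055,"spin":0}
    - {"tx":-0.0015,"ty":0.0027,"tz":0.075,"spin":0}
    - {"tx":-0.0015,"ty":0.0027,"tz":0.085,"spin":0}
    - {"tx":-0.0015,"ty":0.0027,"tz":0.09,"spin":0}
    - {"tx":-0.0015,"ty":0.0027,"tz":0.09,"spin":0}
    - {"tx":-0.0015,"ty":0.0027,"tz":0.09,"spin":0}

```text
time: 31.98
ee_pos: [0.6624, 0.1074, 0.0688]
tcp_rot: [3.141, 0.001, -3.141]
force: [0.1, -0.6, 0.1]
opening: 0.07
```

```bash
python3 -c "
from h import *
go(.6617,.1068,.005,3.1416)"
```

```text
t 31.98 pos [0.6624 0.1074 0.0688] rpy [ 3.1412e+00  6.0000e-04 -3.1414e+00] F [ 0.1 -0.6  0.1] op 0.07
tx 0.0007 ty -0.0006 tz 0.0638 spin 0.0002 dist 0.064
```

Request:
play_rows:
  commands:
    - {"tx":0.0005,"ty":-0.0005,"tz":0.007,"spin":0}
    - {"tx":0.0005,"ty":-0.0005,"tz":0.02,"spin":0}
    - {"tx":0.0005,"ty":-0.0005,"tz":0.035,"spin":0}
    - {"tx":0.0005,"ty":-0.0005,"tz":0.048,"spin":0}
    - {"tx":0.0005,"ty":-0.0005,"tz":0.056,"spin":0}
    - {"tx":0.0005,"ty":-0.0005,"tz":0.061,"spin":0}
    - {"tx":0.0005,"ty":-0.0005,"tz":0.063,"spin":0}
    - {"tx":0.0005,"ty":-0.0005,"tz":0.063,"spin":0}
    - {"tx":0.0005,"ty":-0.0005,"tz":0.063,"spin":0}

```text
time: 32.73
ee_pos: [0.6617, 0.1066, 0.0054]
tcp_rot: [3.141, 0.0, -3.141]
force: [0.2, 0.3, -1.9]
opening: 0.0697
```

Request:
play_rows:
  commands:
    - {"tx":0,"ty":0,"tz":0,"spin":0}
    - {"tx":0,"ty":0,"tz":0,"spin":0}
    - {"tx":0,"ty":0,"tz":0,"spin":0}
    - {"tx":0,"ty":0,"tz":0,"spin":0}
    - {"tx":0,"ty":0,"tz":0,"spin":0}
    - {"tx":0,"ty":0,"tz":0,"spin":0}
    - {"tx":0,"ty":0,"tz":0,"spin":0}
    - {"tx":0,"ty":0,"tz":0,"spin":0}
  grip: 0.25

```text
time: 33.4
ee_pos: [0.6616, 0.1064, 0.0054]
tcp_rot: [-3.142, 0.0, -3.141]
force: [-0.0, 0.0, 2.5]
opening: 0.0393
```

Request:
play_rows:
  commands:
    - {"tx":0,"ty":0,"tz":-0.003,"spin":0}
    - {"tx":0,"ty":0,"tz":-0.01,"spin":0}
    - {"tx":0,"ty":0,"tz":-0.025,"spin":0}
    - {"tx":0,"ty":0,"tz":-0.05,"spin":0}
    - {"tx":0,"ty":0,"tz":-0.075,"spin":0}
    - {"tx":0,"ty":0,"tz":-0.1,"spin":0}
    - {"tx":0,"ty":0,"tz":-0.115,"spin":0}
    - {"tx":0,"ty":0,"tz":-0.12,"spin":0}
    - {"tx":0,"ty":0,"tz":-0.12,"spin":0}

```text
time: 34.15
ee_pos: [0.6621, 0.1064, 0.1269]
tcp_rot: [3.141, 0.002, 3.141]
force: [0.5, -0.2, -0.9]
opening: 0.0392
```

```bash
python3 -c "
from h import *
go(.54,-.079,.125,3.1416)"
```

```text
t 34.15 pos [0.6621 0.1064 0.1269] rpy [3.1415e+00 2.3000e-03 3.1414e+00] F [ 0.5 -0.2 -0.9] op 0.0392
tx 0.1221 ty -0.1854 tz 0.0016 spin -0.0002 dist 0.222
```

Request:
play_rows:
  commands:
    - {"tx":0.008,"ty":-0.012,"tz":0,"spin":0}
    - {"tx":0.024,"ty":-0.036,"tz":0,"spin":0}
    - {"tx":0.043,"ty":-0.066,"tz":0,"spin":0}
    - {"tx":0.062,"ty":-0.094,"tz":0,"spin":0}
    - {"tx":0.081,"ty":-0.123,"tz":0,"spin":0}
    - {"tx":0.099,"ty":-0.15,"tz":0,"spin":0}
    - {"tx":0.112,"ty":-0.17,"tz":0,"spin":0}
    - {"tx":0.119,"ty":-0.181,"tz":0,"spin":0}
    - {"tx":0.122,"ty":-0.185,"tz":0,"spin":0}
    - {"tx":0.122,"ty":-0.185,"tz":0,"spin":0}

```text
time: 34.98
ee_pos: [0.5388, -0.0795, 0.1247]
tcp_rot: [3.141, -0.001, 3.14]
force: [0.3, 1.0, -0.3]
opening: 0.0392
```

Request:
play_rows:
  commands:
    - {"tx":0,"ty":0,"tz":0,"spin":0}
    - {"tx":0,"ty":0,"tz":0,"spin":0}
    - {"tx":0,"ty":0,"tz":0,"spin":0}
    - {"tx":0,"ty":0,"tz":0,"spin":0}

```text
time: 35.32
ee_pos: [0.5401, -0.0774, 0.1253]
tcp_rot: [3.141, 0.0, -3.14]
force: [-0.4, 0.3, -0.6]
opening: 0.039
```

```bash
python3 -c "
from h import *
go(.54,-.079,.125,3.1416)
c,im=snap('wrist','w16.png'); crop(im,190,190,320,300,6,'w16c.png'); crop(im,220,75,290,130,10,'w16d.png')
import pickle; pickle.dump(c,open('c.pkl','wb'))
go(.54,-.079,.125,3.1416)
print(c['position'])
"
```

```text
t 35.32 pos [ 0.5401 -0.0774  0.1253] rpy [ 3.1411e+00  3.0000e-04 -3.1397e+00] F [-0.4  0.3 -0.6] op 0.039
tx 0.0001 ty -0.0016 tz 0.0003 spin 0.0019 dist 0.002
t 35.37 pos [ 0.54   -0.0776  0.1253] rpy [ 3.1412e+00  2.0000e-04 -3.1399e+00] F [ 0.5  0.4 -0.6] op 0.039
tx 0.0000 ty -0.0014 tz 0.0003 spin 0.0016 dist 0.001
[ 0.46760273 -0.0777453   0.29119268]
```

View pics/w16.png

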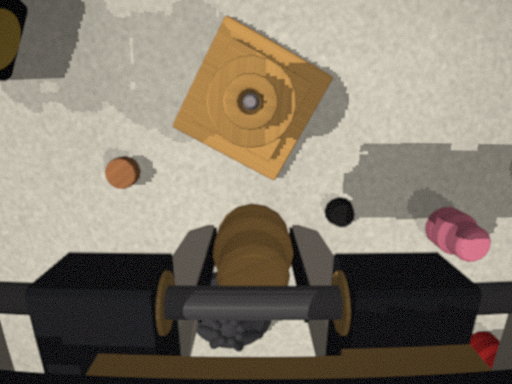

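View pics/w16c.png

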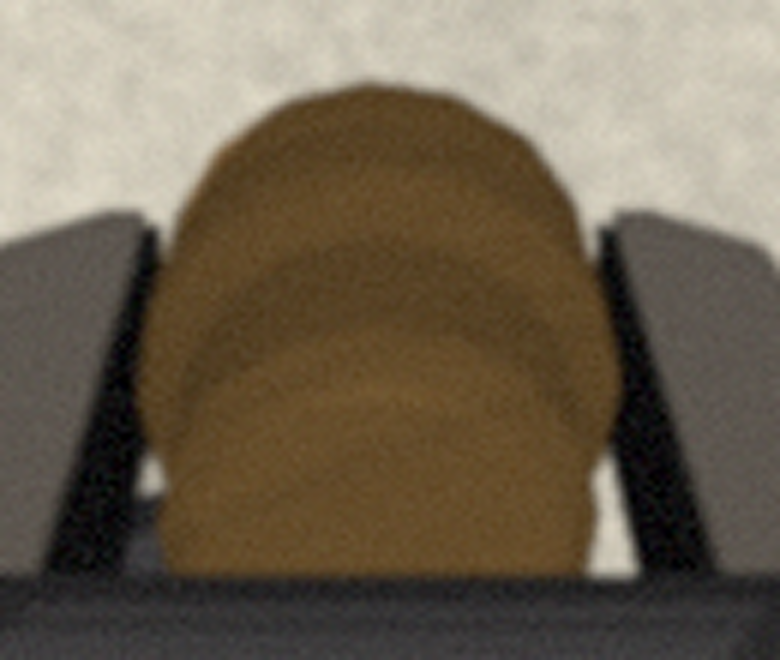

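View pics/w16d.png

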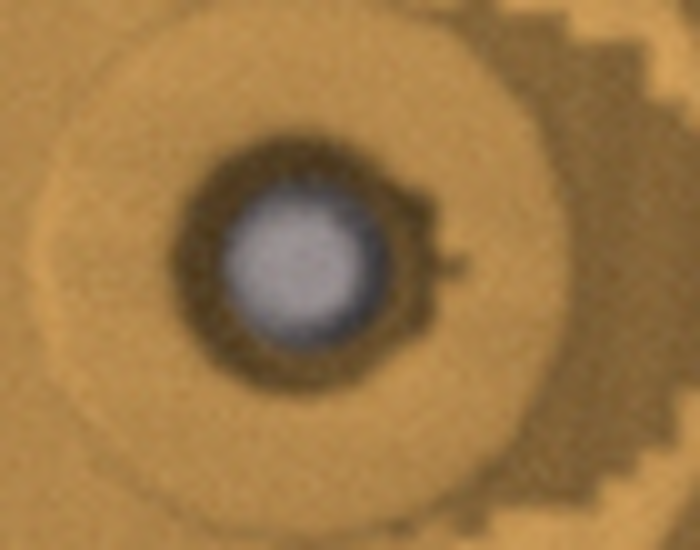

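```bash
python3 -c "
from h import *
import pickle; c=pickle.load(open('c.pkl','rb'))
z=.1253-.0054
e=onz(c,(252.9,203.8),z); print('front edge',e,'centre x',e[0]+.02)
e2=[onz(c,(190+(u+.5)/6-.5,190+395/6),z+.02)[1] for u in(135,622)]; print(e2,np.mean(e2))
r=onz(c,(249.85,100.95),.084); print('rod',r)
# check model
a=np.linspace(0,2*np.pi,73)
for zz,rr in((0,.02),(.024,.02),(.03,.016),(.05,.016)):
  P=proj(c,np.c_[e[0]+.02+rr*np.cos(a),np.mean(e2)+rr*np.sin(a),0*a+z+zz]); print(zz,((P.min(0)-190+.5)*6).round(),((P.max(0)-190+.5)*6).round())
"
```

```text
front edge [ 0.52173077 -0.07745725  0.1199    ] centre x 0.5417307703481179
[np.float64(-0.0981463198936374), np.float64(-0.05700412448007855)] -0.07757522218685797
rod [ 0.46724551 -0.07933541  0.084     ]
0 [166.  86.] [592. 480.]
0.024 [136. 177.] [622. 618.]
0.03 [178. 253.] [581. 616.]
0.05 [150. 366.] [609. 769.]
```

Request:
play_rows:
  commands:
    - {"tx":0.008,"ty":-0.0014,"tz":0,"spin":0}
    - {"tx":0.025,"ty":-0.0014,"tz":0,"spin":0}
    - {"tx":0.046,"ty":-0.0014,"tz":0,"spin":0}
    - {"tx":0.062,"ty":-0.0014,"tz":0,"spin":0}
    - {"tx":0.07,"ty":-0.0014,"tz":0,"spin":0}
    - {"tx":0.073,"ty":-0.0014,"tz":0.004,"spin":0}
    - {"tx":0.0737,"ty":-0.0014,"tz":0.012,"spin":0}
    - {"tx":0.0737,"ty":-0.0014,"tz":0.02,"spin":0}
    - {"tx":0.0737,"ty":-0.0014,"tz":0.024,"spin":0}
    - {"tx":0.0737,"ty":-0.0014,"tz":0.024,"spin":0}

```text
time: 36.2
ee_pos: [0.466, -0.0798, 0.1]
tcp_rot: [3.141, -0.001, -3.141]
force: [-0.1, 0.7, -0.8]
opening: 0.0391
```

Request:
play_rows:
  commands:
    - {"tx":0,"ty":0,"tz":0,"spin":0}
    - {"tx":0,"ty":0,"tz":0,"spin":0}
    - {"tx":0,"ty":0,"tz":0,"spin":0}

```text
time: 36.45
ee_pos: [0.4662, -0.0799, 0.1013]
tcp_rot: [3.141, 0.0, -3.141]
force: [0.4, 0.2, -1.6]
opening: 0.0394
```

```bash
python3 -c "
from h import *
go(.4663,-.079,.0814,3.1416)
c,im=snap('scene','s17.png'); crop(im,150,110,270,220,6,'s17c.png')
c,im=snap('top','t17.png'); crop(im,230,180,350,270,6,'t17c.png')
"
```

```text
t 36.45 pos [ 0.4662 -0.0799  0.1013] rpy [ 3.1415e+00  2.0000e-04 -3.1413e+00] F [ 0.4  0.2 -1.6] op 0.0394
tx -0.0001 ty 0.0009 tz 0.0199 spin 0.0003 dist 0.02
```

View pics/s17c.png

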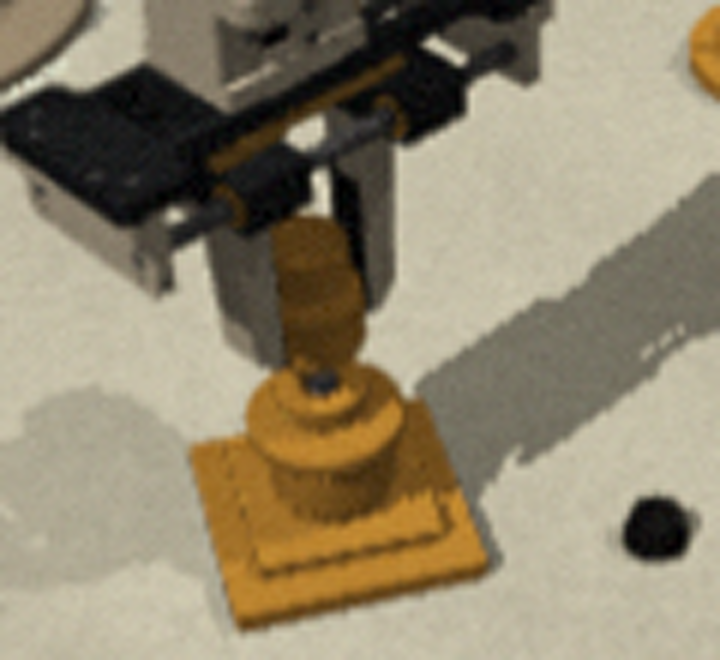

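Request:
play_rows:
  commands:
    - {"tx":0,"ty":0.0008,"tz":0.002,"spin":0}
    - {"tx":0,"ty":0.0008,"tz":0.005,"spin":0}
    - {"tx":0,"ty":0.0008,"tz":0.008,"spin":0}
    - {"tx":0,"ty":0.0008,"tz":0.0105,"spin":0}
    - {"tx":0,"ty":0.0008,"tz":0.0125,"spin":0}
    - {"tx":0,"ty":0.0008,"tz":0.014,"spin":0}
    - {"tx":0,"ty":0.0008,"tz":0.015,"spin":0}
    - {"tx":0,"ty":0.0008,"tz":0.015,"spin":0}
    - {"tx":0,"ty":0.0008,"tz":0.015,"spin":0}

```text
time: 37.3
ee_pos: [0.4659, -0.0792, 0.0862]
tcp_rot: [3.142, -0.0, -3.141]
force: [0.9, 0.1, -1.3]
opening: 0.0392
```

```bash
python3 -c "
from h import *
go(.4663,-.079,.0814,3.1416)
c,im=snap('scene','s18.png'); crop(im,170,120,240,210,8,'s18c.png')
"
```

```text
t 37.3 pos [ 0.4659 -0.0792  0.0862] rpy [ 3.1416e+00 -1.0000e-04 -3.1413e+00] F [ 0.9  0.1 -1.3] op 0.0392
tx -0.0004 ty 0.0002 tz 0.0048 spin 0.0003 dist 0.005
```

View pics/s18c.png

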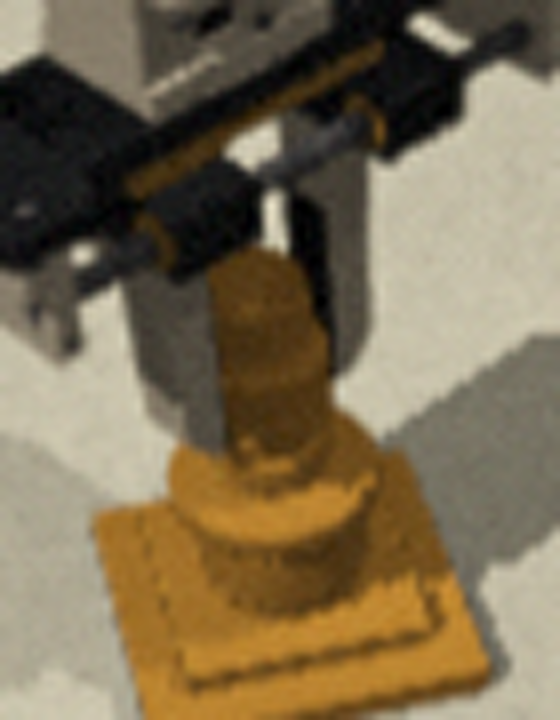

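Holder bottom is at ≈0.081, past the rod tip with no contact force; so the rod is in the hole. Lowering the last ≈5 mm.

Request:
play_rows:
  commands:
    - {"tx":-0.0003,"ty":0,"tz":0.001,"spin":0}
    - {"tx":-0.0003,"ty":0,"tz":0.002,"spin":0}
    - {"tx":-0.0003,"ty":0,"tz":0.003,"spin":0}
    - {"tx":-0.0003,"ty":0,"tz":0.0038,"spin":0}
    - {"tx":-0.0003,"ty":0,"tz":0.004,"spin":0}
    - {"tx":-0.0003,"ty":0,"tz":0.004,"spin":0}

```text
time: 37.85
ee_pos: [0.4661, -0.0792, 0.0822]
tcp_rot: [3.142, -0.0, -3.141]
force: [-0.2, 0.9, -0.7]
opening: 0.0392
```

Request:
play_rows:
  commands:
    - {"tx":0,"ty":0,"tz":0.0003,"spin":0}
    - {"tx":0,"ty":0,"tz":0.0006,"spin":0}
    - {"tx":0,"ty":0,"tz":0.0006,"spin":0}

```text
time: 38.1
ee_pos: [0.4661, -0.0793, 0.0816]
tcp_rot: [-3.142, -0.0, -3.141]
force: [0.4, 0.1, -1.4]
opening: 0.039
```

Request:
play_rows:
  commands:
    - {"tx":0,"ty":0,"tz":0.0003,"spin":0}
    - {"tx":0,"ty":0,"tz":0.0004,"spin":0}
    - {"tx":0,"ty":0,"tz":0.0004,"spin":0}

```text
time: 38.35
ee_pos: [0.4662, -0.0793, 0.0814]
tcp_rot: [-3.141, 0.0, -3.141]
force: [-0.9, -0.5, 2.4]
opening: 0.0391
```

Request:
play_rows:
  commands:
    - {"tx":0,"ty":0,"tz":0.0003,"spin":0}
    - {"tx":0,"ty":0,"tz":0.0004,"spin":0}
    - {"tx":0,"ty":0,"tz":0.0004,"spin":0}

```text
time: 38.6
ee_pos: [0.4662, -0.0793, 0.0813]
tcp_rot: [-3.141, 0.0, -3.141]
force: [-1.5, -0.6, 9.1]
opening: 0.0392
```

Seated (z 0.0814 as predicted). Release and retreat.

Request:
play_rows:
  commands:
    - {"tx":0,"ty":0,"tz":-0.0003,"spin":0}
    - {"tx":0,"ty":0,"tz":-0.0003,"spin":0}
    - {"tx":0,"ty":0,"tz":-0.0003,"spin":0}
    - {"tx":0,"ty":0,"tz":-0.0003,"spin":0}
    - {"tx":0,"ty":0,"tz":-0.0003,"spin":0}
    - {"tx":0,"ty":0,"tz":-0.0003,"spin":0}
  grip: 0.8

```text
time: 39.1
ee_pos: [0.4661, -0.0793, 0.0811]
tcp_rot: [3.142, -0.0, -3.141]
force: [0.0, 0.6, 0.7]
opening: 0.0727
```

Request:
play_rows:
  commands:
    - {"tx":0,"ty":0,"tz":-0.01,"spin":0}
    - {"tx":0,"ty":0,"tz":-0.03,"spin":0}
    - {"tx":0,"ty":0,"tz":-0.06,"spin":0}
    - {"tx":0,"ty":0,"tz":-0.085,"spin":0}
    - {"tx":0,"ty":0,"tz":-0.1,"spin":0}
    - {"tx":0,"ty":0,"tz":-0.105,"spin":0}
    - {"tx":0,"ty":0,"tz":-0.105,"spin":0}

```text
time: 39.68
ee_pos: [0.4666, -0.0796, 0.1869]
tcp_rot: [-3.141, 0.002, 3.141]
force: [0.3, 0.2, 0.0]
opening: 0.0741
```

Request:
play_rows:
  commands:
    - {"tx":-0.02,"ty":0,"tz":0,"spin":0}
    - {"tx":-0.055,"ty":0,"tz":0,"spin":0}
    - {"tx":-0.09,"ty":0,"tz":0,"spin":0}
    - {"tx":-0.125,"ty":0,"tz":0,"spin":0}
    - {"tx":-0.15,"ty":0,"tz":0,"spin":0}
    - {"tx":-0.16,"ty":0,"tz":0,"spin":0}
    - {"tx":-0.16,"ty":0,"tz":0,"spin":0}
    - {"tx":-0.16,"ty":0,"tz":0,"spin":0}

```text
time: 40.35
ee_pos: [0.6248, -0.0788, 0.1846]
tcp_rot: [3.141, -0.003, -3.141]
force: [-0.5, -0.5, 1.1]
opening: 0.0743
```

```bash
python3 -c "
from h import *
c,im=snap('scene','s19.png'); crop(im,140,110,270,220,6,'s19c.png')
c,im=snap('top','t19.png')
c,im=snap('wrist','w19.png')
"
```

```text
(no output)
```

View pics/s19c.png

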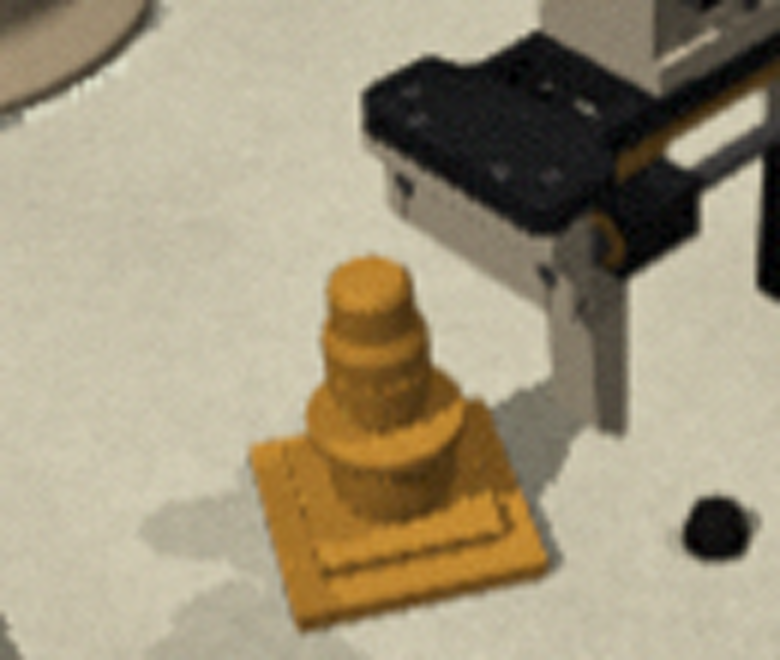

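View pics/t19.png

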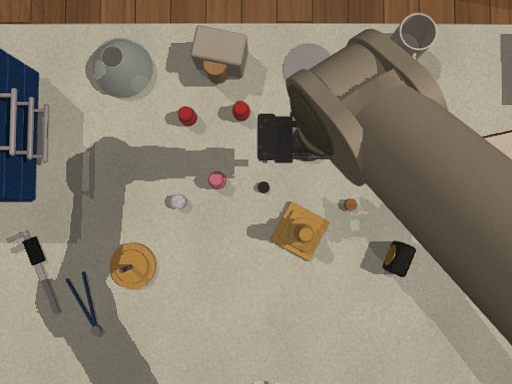

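View pics/w19.png

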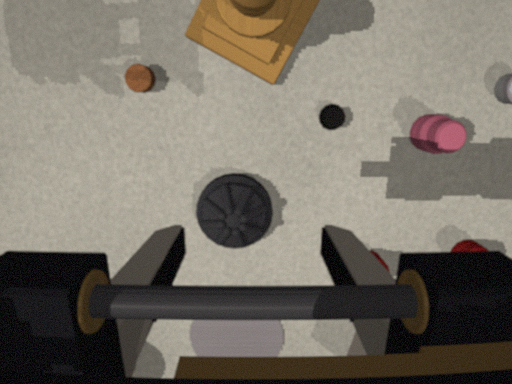

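```bash
python3 -c "
from h import *
s=bot.get_state(); print(s['time'],s['force'],abs(s['qvel']).max())
print(bot.close_job())"
```

```text
40.5 [-0.07950538  0.50200711 -0.01260865] 0.007716459083456454
the job is handed in; nothing more can be done
None
```

I threaded the barrel, then the dish, then the collar over the square foot's rod, and set the brass lampholder on top. I handed the job in at 40.5 s of the allowed 122 s; no verdict was reported.

- **Placing:** I lowered each piece in sub-millimetre steps until the wrist force showed contact (about 4 to 11 N). The contact heights came out within 0.3 mm of the predicted seats. I released each piece only after contact, so none dropped down the rod.
- **Last pictures:** The scene camera shows the stack upright and seated. The top and wrist cameras show the round foot, tape measure, rosette and pink and red look-alikes where they were. The arm was clear of everything and still, with a wrist force of about 0.5 N.
- **Disagreements:**
  - The cameras differed by 1 to 2 mm on positions, so I corrected from the wrist camera before each descent.
  - I could not see the holder's blind hole. Its fit rests on there being no contact force as it passed the rod tip, and on the seating height.

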